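# Put three lab vessels on each other's stations

## Task

The three closed vessels are standing on one another's stations: move them so that the conical flask ends on the middle of the round stirrer plate, the squat jar on the middle of the balance's square pan and the tall bottle on the middle of the round cork pad, with one of them parked on the empty white tile on the way and the tile left clear at the end. Keep the vessels upright, lower them gently rather than dropping them, never stand one on the bare bench, and leave the little dropper bottle and the little vial where they stand.

Things in the scene. Friction and masses are not known exactly. Their poses are not given: they have to be found in the camera images.
- flask: Conical glass flask with a black stopper, loose, upright, 110 to 230 g; on the cork pad at the start. 114 mm tall; base 66 mm in diameter, cone narrowing to a neck 24 mm in diameter from 68 to 90 mm up; stopper (fixed) 27 mm in diameter from 90 to 114 mm up: grip it there. Round about its z axis. Origin: centre of its underside; z up.
- jar: Squat glass jar with a white lid, loose, upright, 110 to 230 g; on the stirrer plate at the start. 52 mm tall; glass 58 mm in diameter up to 34 mm, lid (tight) 60 mm in diameter from 34 to 52 mm: grip it across the diameter. Round about its z axis. Origin: centre of its underside; z up.
- bottle: Tall narrow white plastic bottle with a grey cap, loose, upright, 95 to 200 g; on the balance pan at the start. 116 mm tall; body 46 mm in diameter up to 66 mm, shoulder, then the tight cap 30 mm in diameter from 78 to 116 mm up: grip it by the cap. Round about its z axis. Origin: centre of its underside; z up.
- stirrer: Magnetic stirrer: black case 120 x 120 mm with a round white plate 108 mm in diameter on top. Fixed; its place changes from start to start. Origin: on the bench, below the centre of the standing surface; z up. The top of the plate, where a vessel stands, is 60 mm above the origin.
- balance: Top-loading balance: grey case 130 mm wide (y) and 180 mm long (from 115 mm before to 65 mm behind the origin along its x), 42 mm tall, display and keys toward its -x end, with a square steel pan 98 x 98 mm. Fixed; its place changes from start to start. Origin: on the bench, below the centre of the standing surface; z up. The top of the pan, where a vessel stands, is 55 mm above the origin.
- cork_pad: Round brown cork pad, 108 mm in diameter, 15 mm thick. Fixed; its place changes from start to start. Origin: on the bench, below the centre of the standing surface; z up. A vessel stands on its top, 15 mm above the origin.
- tile: Square white ceramic tile, 108 x 108 mm, 12 mm thick, empty at the start: the free spot for parking. Fixed; its place changes from start to start. Origin: on the bench, below the centre of the standing surface; z up. A vessel stands on its top, 12 mm above the origin. (A fixed vial block, 100 x 110 mm and 67 mm tall, stands among the stations; nothing there is higher than 180 mm.)
- dropper: Little white dropper bottle, 28 mm in diameter, 70 mm tall, loose, standing on the bench left of the middle; to be left alone. Origin: centre of its underside; z up.
- vial: Little clear glass vial with a black cap, 25 mm in diameter, 46 mm tall, loose, standing on the bench right of the middle; to be left alone. Origin: centre of its underside; z up.
Not all that is in view belongs to the job. Leave any yellow look-alike of the stirrer alone.

How it is judged:
By the outcome, as a careful person would: the job done as asked, in the order asked, and still so for the second after the job is handed in, with the robot touching nothing.
It also fails if it takes over 128 s, if anything falls off the work surface, if the arm or the gripper's body presses on something with over 40 N, if the wrist force passes 120 N, or if a joint passes its speed limit or range.

## Robot

A 6-joint arm with a two-finger parallel gripper is mounted at the origin on the work surface. World frame = base frame: x ahead of the robot, y to its left, z up, the work surface at z = 0. Lengths are in mm, angles in rad, forces in N, time in s.
With the tool pointing down it reaches from about 300 to 775 mm from the base axis. Payload 14.6 kg.
Tool frame: the origin (TCP) lies at the very end of the fingers, on their centre line; the grasp point (between the pads) lies robot.hold_point_z behind it (robot.hold_point_z is the distance from the TCP to the grasp point, in mm); z points along the fingers, y is the line along which they close (so a half turn about z gives the same grasp; the last joint's range is limited). The gripper opens to 85 mm and grips with 20 to 120 N. Pads are 22 mm wide; open, the fingers measure 114 mm over their backs; the gripper's body (76 mm by 85 mm) begins 54 mm behind the grasp point. The pads swing forward as they close: fully open they stand 13 mm farther back than shut.
Start: joints at [1.143, 0.3, 1.521, -0, 1.321, -0.067], TCP at [194.159, 514.579, 231.281] pointing down, gripper open.
Joint ranges: [-3.03, 3.03], [-0.79, 2.21], [0.23, 2.52], [-1.04, 4.18], [0, 3.07], [-2.55, 2.55]. Speed limits (rad/s): [2.22, 2.22, 2.57, 3.14, 3.14, 3.14].

## Interface

Orientations are given as a rotation vector (axis times angle).
In Python, from bench import robot gives the robot as it stands.
- The arm moves only by the tool send_rows, never from a script. Its argument "targets" is a list of rows, each an object with "slide": the shift along the tool's x, y, z scaled (see below), a list of three; "rot": the turn, a rotation vector about the tool's x, y, z scaled (see below), a list of three; "jaw": the opening, from -1 (shut) to 1 (fully open). A call has 1 to 8 rows; each row is the pose to reach, as a shift and turn from the pose commanded when the call began, along the tool's axes at that moment, turning the shorter way round; what a row does not reach only later rows make up. The controller multiplies each number of a shift by 120 mm and each number of a turn by 360 degrees. A row lasts 1/12 s, in which the tool goes at most 41.7 mm and 7.16 degrees, less where a joint would pass 70% of its speed; a pose out of reach is approached as far as the arm can. A call with a number of a shift or a turn outside -1 to 1 is refused whole. A call with a gripper value outside its range is refused whole. The fingers move at their own pace and stop on an object; "newtons" is the grip in N (left out, the last holds). Time passes only in rows, so rows that repeat a pose let the fingers close. It gives the time, the measured TCP pose, the force, the opening and the grip force at its end, in the units of the state.
- robot.get_obs(): the state, without advancing time (a new reading comes with each control period).
- robot.get_image(name): name is "scene" or "side" or "wrist"; returns a dict with "pixels" (420x560x3 uint8, red, green, blue), "fx", "fy", "cx", "cy" (pixels), "R" (3x3) and "t" (3): a world point X has camera coordinates R X + t. Camera axes: x right, y down, z forward; pixel columns grow to the right and rows downward; lengths in mm; the calibration is good to about 2 mm. The wrist camera is an equidistant fisheye: a pixel r from the principal point sees the ray r / f radians off the axis. A picture is of the moment at which its call begins. There is no depth.
- robot.sign_off(): hands the job in; it is judged then, once.
Trained networks look in the newest picture that a camera, given by its name, has taken for a name from the list of things; names that differ only in an ending like _2 or _b are one class to them, and where a whole thing is asked for, a point or a joint stands for the part that bears it (a point fixed in the world has none). Each returns a list of dicts, best first, with "conf" (0 to 1); they miss things now and then, are a little off and sometimes report something else, mostly with a low value. They report only what shows in the picture. A call takes as long as a camera call. They do not tell look-alikes from the thing itself.
- robot.spot_in(camera, name): "centre" ([x, y, z] in mm, in world coordinates, good to about 4 mm: the middle of the surface that is visible of it).
- robot.masks_of(camera, name): "mask" (420x560 bool, what is visible of it).
The state is a dict: "t": time; "q": joint angles; "qvel": joint speeds; "effort": joint torques, N m; "eef_pos": TCP position; "tcp_rot": TCP orientation; "ft_force": force on the tool from outside, world axes, zero at the start; "moment": the same for the moment, N m; "gripper_width": finger opening in mm; "grip_force": force on a finger pad.
Only numpy, scipy, OpenCV 4.12 (cv2) and the standard library are available. Lean on these libraries where they do the work, as an engineer would, in place of code of your own. Each camera call takes 0.05 s, during which the arm holds its last target. There are 200 camera calls.

## Working session

There is one attempt and no reset: what is moved stays moved. The work goes in short steps, Python scripts to look and compute and a tool call to move; the robot and the scene stay as the last step left them, time stands still between calls to the robot, and variables do not carry over. Pictures are saved under pics/ and viewed, at most 14 in all, crops included, and the job is handed in when it is done.

Besides the shell and the picture viewer there is one more tool, called in YAML: its name, and indented under it one key for each argument. send_rows: Moves the arm, as the interface text tells. Its arguments: {"type":"object","properties":{"targets":{"type":"array","items":{"type":"object","properties":{"slide":{"type":"array","items":{"type":"number"}},"rot":{"type":"array","items":{"type":"number"}},"jaw":{"type":"number"}}}},"newtons":{"type":"number"}},"required":["targets"]}

```bash
mkdir -p pics; ls; cat > h.py <<'E'
import numpy as np, cv2
from bench import robot
def save(c,n):
    im=robot.get_image(c); cv2.imwrite('pics/'+n,im['pixels'][:,:,::-1]); return im
def ray(im,u,v):
    R=np.array(im['R']);t=np.array(im['t'])
    d=np.array([(u-im['cx'])/im['fx'],(v-im['cy'])/im['fy'],1.])
    return -R.T@t, R.T@d
def at_z(im,u,v,z):
    o,d=ray(im,u,v); return o+d*(z-o[2])/d[2]
def tri(a,b):
    (o1,d1),(o2,d2)=a,b
    A=np.stack([d1,-d2],1); s=np.linalg.lstsq(A,o2-o1,rcond=None)[0]
    p,q=o1+d1*s[0],o2+d2*s[1]; return (p+q)/2,np.linalg.norm(p-q)
E
python3 - <<'E'
from h import *
np.set_printoptions(precision=1,suppress=True)
a=save('scene','s0.png');b=save('side','d0.png')
for im in (a,b): print(-np.array(im['R']).T@np.array(im['t']),im['fx'])
print(robot.hold_point_z, {k:np.round(v,3) for k,v in robot.get_obs().items()})
for n in 'flask jar bottle stirrer balance cork_pad tile dropper vial'.split():
    for c in ('scene','side'):
        print(n,c,[(np.round(x['centre'],0),round(x['conf'],2)) for x in robot.spot_in(c,n)][:3])
E
```

```text
pics
[963.6 458.7 974. ] 416.18289773719937
[ -28.4 -761.9  621.1] 478.02513163161876
18.700000000000003 {'t': np.float64(0.1), 'q': array([ 1.1,  0.3,  1.5, -0. ,  1.3, -0.1]), 'qvel': array([ 0., -0., -0., -0.,  0., -0.]), 'effort': array([  0. , -54.4, -36.2,  -0. ,   0. ,  -0. ]), 'eef_pos': array([194.1, 514.4, 230.8]), 'tcp_rot': array([-0.6, -3.1,  0. ]), 'ft_force': array([-1.2,  1.2, -1. ]), 'moment': array([-0., -0., -0.]), 'grip_force': np.float64(0.0), 'gripper_width': np.float64(85.767)}
flask scene [(array([659., 149.,  57.]), 0.65)]
flask side [(array([645., 128.,  54.]), 0.57)]
jar scene [(array([ 431., -297.,  109.]), 0.86)]
jar side [(array([ 411., -322.,  107.]), 0.87)]
bottle scene [(array([454., 298., 132.]), 0.88)]
bottle side [(array([434., 282., 109.]), 0.65)]
stirrer scene [(array([ 455., -277.,   43.]), 0.94), (array([ 261., -347.,   47.]), 0.82), (array([ 649., -342.,   48.]), 0.76)]
stirrer side [(array([ 610., -382.,   45.]), 0.69), (array([ 232., -398.,   52.]), 0.63), (array([ 396., -349.,   45.]), 0.62)]
balance scene [(array([458., 316.,  48.]), 0.88)]
balance side [(array([404., 251.,  42.]), 0.86), (array([644., 128.,  56.]), 0.71)]
cork_pad scene [(array([673., 148.,  15.]), 0.79)]
cork_pad side [(array([631., 110.,  17.]), 0.68)]
tile scene [(array([ 670., -154.,   15.]), 0.55)]
tile side [(array([ 661., -164.,   12.]), 0.89)]
dropper scene [(array([447., 147.,  40.]), 0.74)]
dropper side [(array([441., 132.,  36.]), 0.47)]
vial scene [(array([ 401., -131.,   42.]), 0.62)]
vial side [(array([ 392., -142.,   28.]), 0.51)]
```

View pics/s0.png

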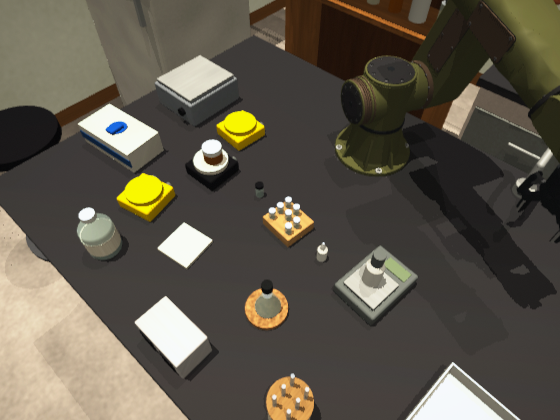

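View pics/d0.png

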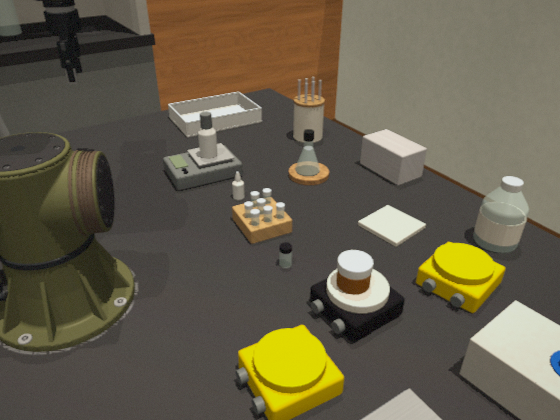

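Scene view: flask (267,300) on the cork, jar (212,152) on the black stirrer, bottle (375,265) on the balance, tile (185,245), vial (259,188), dropper (322,252). The side view shows the same, plus yellow look-alikes at (290,370) and (462,270). Next I fit known silhouettes to the masks in both views.

```bash
cat > fit.py <<'E'
from h import *
from scipy.optimize import minimize
th=np.linspace(0,2*np.pi,40,endpoint=False)
C=lambda r,z:np.c_[r*np.cos(th),r*np.sin(th),0*th+z]
B=lambda x0,x1,y,z0,z1:np.array([[x,s*y,z] for x in(x0,x1) for s in(-1,1) for z in(z0,z1)],float)
cyl=lambda r,a,b:np.r_[C(r,a),C(r,b)]
M=dict(flask=[np.r_[C(33,0),C(33,6),C(12,68)],cyl(12,68,90),cyl(13.5,90,114)],
 jar=[cyl(29,0,34),cyl(30,34,52)],
 bottle=[cyl(23,0,66),np.r_[C(23,66),C(15,78)],cyl(15,78,116)],
 stirrer=[B(-60,60,60,0,50),cyl(54,50,60)],balance=[B(-115,65,65,0,42),B(-49,49,49,42,55)],
 cork_pad=[cyl(54,0,15)],tile=[B(-54,54,54,0,12)],dropper=[cyl(14,0,45)],vial=[cyl(12.5,0,46)])
S=4
def draw(im,parts,p):
    out=np.zeros((420*S//2,560*S//2),np.uint8); c,s=np.cos(p[3]),np.sin(p[3])
    for P in parts:
        X=P@np.array([[c,s,0],[-s,c,0],[0,0,1]])+p[:3]
        q=X@np.array(im['R']).T+np.array(im['t'])
        uv=np.c_[im['cx']+im['fx']*q[:,0]/q[:,2],im['cy']+im['fy']*q[:,1]/q[:,2]]
        h=cv2.convexHull(((uv+.5)*S/2*16-8).astype(np.int32).reshape(-1,1,2))
        cv2.fillPoly(out,[h],255,shift=4)
    return cv2.GaussianBlur(cv2.resize(out,(560,420),interpolation=cv2.INTER_AREA).astype(np.float32)/255,(0,0),1.)
def getmask(cam,im,name,X):
    q=np.array(im['R'])@X+np.array(im['t']);uv=np.array([im['cx']+im['fx']*q[0]/q[2],im['cy']+im['fy']*q[1]/q[2]])
    best=None
    for m in robot.masks_of(cam,name):
        k=np.array(m['mask']);c=np.argwhere(k).mean(0)[::-1];d=np.linalg.norm(c-uv)
        if best is None or d<best[0]: best=(d,k)
    return best[1] if best and best[0]<40 else None
def fit(ims,masks,name,p0,free,occ=None):
    """silhouette fit; occ: per-camera bool of pixels to ignore"""
    t={c:cv2.GaussianBlur(m.astype(np.float32),(0,0),1.) for c,m in masks.items() if m is not None}
    w={c:(1-cv2.dilate(occ[c].astype(np.uint8),np.ones((5,5))) if occ and occ.get(c) is not None else 1.) for c in t}
    def f(v):
        p=np.array(p0,float);p[free]=v
        return sum((w[c]*(draw(ims[c],M[name],p)-t[c])**2).sum()/t[c].sum() for c in t)
    x=np.array(p0,float)[free];st=np.array([12,12,8,.2])[free]
    for k in (1,.4):
        r=minimize(f,x,method='Nelder-Mead',options=dict(initial_simplex=np.vstack([x]+[x+k*st*e for e in np.eye(len(x))]),xatol=.02,fatol=1e-6));x=r.x
    p=np.array(p0,float);p[free]=x;return p,r.fun,list(t)
E
cat > m.py <<'E'
from fit import *
np.set_printoptions(precision=2,suppress=True)
ims={c:robot.get_image(c) for c in('scene','side')}
G=dict(flask=[665,140,15],jar=[425,-310,60],bottle=[445,290,55],dropper=[444,140,0],vial=[397,-137,0],tile=[667,-158,0],stirrer=[425,-312,0],balance=[440,292,0],cork_pad=[663,141,0])
mk={n:{c:getmask(c,ims[c],n,np.array(X,float)+[0,0,20]) for c in ims} for n,X in G.items()}
on=dict(stirrer='jar',balance='bottle',cork_pad='flask')
for n,X in G.items():
    fr=[0,1,2]+([3] if n in('tile','stirrer','balance') else [])
    for y0 in ([0,.6] if n in ('tile','stirrer') else [0,2.,3.1,-.6]if n=='balance' else [0]):
        p,e,u=fit(ims,mk[n],n,[*X,y0],fr,mk[on[n]] if n in on else None)
        print(n,p,round(e,3),u)
E
python3 m.py
```

```text
flask [650.85 137.82  17.09   0.  ] 0.039 ['scene', 'side']
jar [ 422.81 -306.55   61.33    0.  ] 0.066 ['scene', 'side']
bottle [438.68 289.98  55.96   0.  ] 0.057 ['scene', 'side']
dropper [441.64 141.46   2.49   0.  ] 0.133 ['scene', 'side']
vial [ 398.97 -133.07   -4.8     0.  ] 0.02 ['side']
tile [ 668.7  -158.1     2.25    0.15] 0.034 ['scene', 'side']
tile [ 668.99 -158.54    2.57    0.17] 0.036 ['scene', 'side']
stirrer [ 426.8  -312.91    3.88    0.02] 0.146 ['scene', 'side']
stirrer [ 427.01 -312.73    4.13    0.03] 0.145 ['scene', 'side']
balance [446.95 297.82   3.33  -0.1 ] 0.069 ['scene', 'side']
balance [395.91 302.46   3.28   3.04] 0.08 ['scene', 'side']
balance [397.03 302.97   3.12   3.04] 0.078 ['scene', 'side']
balance [446.85 297.92   3.42  -0.1 ] 0.069 ['scene', 'side']
cork_pad [654.06 136.86   3.01   0.  ] 0.055 ['scene', 'side']
```

```bash
cat > go.py <<'E'
import sys
from h import *
from scipy.spatial.transform import Rotation as Ro
np.set_printoptions(precision=3,suppress=True)
D=Ro.from_matrix([[0,1,0],[1,0,0],[0,0,-1]])
def rep(x,y,z):
    o=robot.get_obs();R=Ro.from_rotvec(o['tcp_rot'])
    print('pos',o['eef_pos'],'w',round(float(o['gripper_width']),1),'t',round(float(o['t']),1),'q',np.array(o['q']),'F',np.array(o['ft_force']))
    print('slide',R.inv().apply(np.array([x,y,z])-o['eef_pos'])/120,'rot',(R.inv()*D).as_rotvec()/(2*np.pi))
if __name__=='__main__': rep(*map(float,sys.argv[1:4]))
E
python3 go.py 651 137.8 231
```

```text
pos [194.167 514.581 231.276] w 85.6 t 2.0 q [ 1.143  0.3    1.521  0.     1.321 -0.067] F [1.298 0.46  0.255]
slide [-4.67  -1.594  0.002] rot [-0.     0.     0.193]
```

send_rows:
  targets:
    - {"slide":[-0.15,-0.05,0],"rot":[0,0,0.02],"jaw":1}
    - {"slide":[-0.4,-0.13,0],"rot":[0,0,0.04],"jaw":1}
    - {"slide":[-0.7,-0.24,0],"rot":[0,0,0.06],"jaw":1}
    - {"slide":[-1,-0.34,0],"rot":[0,0,0.08],"jaw":1}
    - {"slide":[-1,-0.34,0],"rot":[0,0,0.1],"jaw":1}
    - {"slide":[-1,-0.34,0],"rot":[0,0,0.12],"jaw":1}
    - {"slide":[-1,-0.34,0],"rot":[0,0,0.14],"jaw":1}
    - {"slide":[-1,-0.34,0],"rot":[0,0,0.16],"jaw":1}

```text
t: 2.67
eef_pos: [292.3, 433.8, 231.3]
tcp_rot: [1.985, 2.435, 0.0]
ft_force: [-0.1, 0.8, 0.6]
gripper_width: 85.9
grip_force: 0.0
```

send_rows:
  targets:
    - {"rot":[0,0,0.02],"jaw":1,"slide":[0,0,0]}
    - {"rot":[0,0,0.033],"jaw":1,"slide":[0,0,0]}
    - {"rot":[0,0,0.033],"jaw":1,"slide":[0,0,0]}

```text
t: 2.92
eef_pos: [292.0, 434.0, 231.3]
tcp_rot: [2.223, 2.22, -0.0]
ft_force: [1.2, -0.5, 0.5]
gripper_width: 85.3
grip_force: 0.0
```

```bash
python3 go.py 651 137.8 231
```

```text
pos [292.046 434.029 231.296] w 85.3 t 2.9 q [ 0.908  0.24   1.597 -0.     1.305  0.91 ] F [ 1.191 -0.549  0.523]
slide [-2.465  2.994  0.002] rot [-0.  0. -0.]
```

send_rows:
  targets:
    - {"slide":[-0.1,0.15,0],"jaw":1,"rot":[0,0,0]}
    - {"slide":[-0.3,0.4,0],"jaw":1,"rot":[0,0,0]}
    - {"slide":[-0.55,0.7,0],"jaw":1,"rot":[0,0,0]}
    - {"slide":[-0.82,1,0],"jaw":1,"rot":[0,0,0]}

```text
t: 3.25
eef_pos: [404.3, 343.0, 231.4]
tcp_rot: [2.213, 2.23, 0.0]
ft_force: [0.8, 1.8, -0.4]
gripper_width: 85.5
grip_force: 0.0
```

send_rows:
  targets:
    - {"slide":[-0.27,0.33,0],"jaw":1,"rot":[0,0,0]}
    - {"slide":[-0.55,0.67,0],"jaw":1,"rot":[0,0,0]}
    - {"slide":[-0.82,1,0],"jaw":1,"rot":[0,0,0]}

```text
t: 3.5
eef_pos: [501.5, 263.3, 231.5]
tcp_rot: [2.214, 2.228, 0.001]
ft_force: [0.6, 0.7, -0.0]
gripper_width: 85.5
grip_force: 0.0
```

send_rows:
  targets:
    - {"slide":[-0.3,0.35,0],"jaw":1,"rot":[0,0,0]}
    - {"slide":[-0.55,0.67,0],"jaw":1,"rot":[0,0,0]}
    - {"slide":[-0.75,0.9,0],"jaw":1,"rot":[0,0,0]}
    - {"slide":[-0.82,0.99,0],"jaw":1,"rot":[0,0,0]}
    - {"slide":[-0.82,0.99,0],"jaw":1,"rot":[0,0,0]}
    - {"slide":[-0.82,0.99,0],"jaw":1,"rot":[0,0,0]}

```text
t: 4.0
eef_pos: [619.9, 165.6, 230.5]
tcp_rot: [-2.217, -2.225, 0.001]
ft_force: [-0.7, 0.3, -0.7]
gripper_width: 85.4
grip_force: 0.0
```

```bash
python3 go.py 651 137.8 95; python3 - <<'E'
from h import *
im=save('wrist','w1.png'); np.set_printoptions(precision=2,suppress=True)
print(im['fx'],im['cx'],im['cy'],-np.array(im['R']).T@np.array(im['t']),np.array(im['R']))
for n in ('flask','cork_pad','bottle','balance'): print(n,[(np.round(x['centre']),x['conf'])for x in robot.spot_in('wrist',n)][:2])
E
```

```text
pos [619.891 165.613 230.454] w 85.4 t 4.0 q [0.204 0.509 1.232 0.    1.401 0.201] F [-0.689  0.333 -0.651]
slide [-0.232  0.26   1.129] rot [-0.     0.     0.001]
325.19226210127806 277.0909100713097 210.82287143751145 [620.25 245.77 372.68] [[ 1.    0.   -0.  ]
 [ 0.   -0.95  0.31]
 [-0.   -0.31 -0.95]]
flask [(array([648., 151.,  64.]), 0.73)]
cork_pad [(array([654., 155.,  18.]), 0.84)]
bottle [(array([454., 283., 131.]), 0.85)]
balance [(array([467., 292.,  40.]), 0.66)]
```

View pics/w1.png

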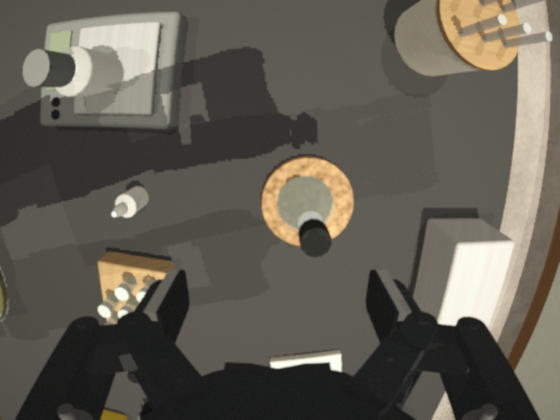

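The wrist view shows the flask stopper at (315,237) over the cork (308,201), and the bottle cap at (48,68) on the balance pan (118,70). I'll add the fisheye to the fit.

```bash
python3 - <<'E'
s=open('fit.py').read()
s=s.replace("        uv=np.c_[im['cx']+im['fx']*q[:,0]/q[:,2],im['cy']+im['fy']*q[:,1]/q[:,2]]\n","        uv=proj(im,q)\n")
s=s.replace("S=4\n","""S=4
def proj(im,q):
    if im.get('fish'):
        r=np.hypot(q[:,0],q[:,1]);k=np.arctan2(r,q[:,2])/np.maximum(r,1e-9)
    else: k=1/q[:,2]
    return np.c_[im['cx']+im['fx']*q[:,0]*k,im['cy']+im['fy']*q[:,1]*k]
def images(cams):
    return {c:dict(robot.get_image(c),fish=c=='wrist') for c in cams}
""",1)
s=s.replace("uv=np.array([im['cx']+im['fx']*q[0]/q[2],im['cy']+im['fy']*q[1]/q[2]])","uv=proj(im,q[None])[0]")
s+='''
def measure(G,cams,on={},seps=True):
    ims=images(cams)
    mk={n:{c:getmask(c,ims[c],n,np.array(X[:3],float)+[0,0,20]) for c in cams} for n,X in G.items()}
    for n,X in G.items():
        occ=mk[on[n]] if n in on else None; fr=[0,1,2]+([3] if n in('tile','stirrer','balance') else [])
        sets=[(cams,fr)]+([((c,),[i for i in fr if i!=2]) for c in cams] if seps else [])
        for cs,f in sets:
            ms={c:mk[n][c] for c in cs if mk[n][c] is not None}
            if ms:
                p,e,u=fit(ims,ms,n,X,f,occ); print(n,np.round(p,2),round(e,3),u)
'''
open('fit.py','w').write(s)
E
python3 - <<'E'
from fit import *
measure(dict(flask=[651,138,15,0],bottle=[439,290,55,0],cork_pad=[654,137,0,0],balance=[445,297,0,-.05]),('scene','side','wrist'),dict(cork_pad='flask',balance='bottle'))
E
```

```text
flask [651.36 138.47  15.22   0.  ] 0.088 ['scene', 'side', 'wrist']
flask [650.31 136.91  15.     0.  ] 0.028 ['scene']
flask [653.6  142.84  15.     0.  ] 0.006 ['side']
flask [651.52 138.91  15.     0.  ] 0.037 ['wrist']
bottle [438.52 290.99  58.01   0.  ] 0.11 ['scene', 'side']
bottle [436.24 290.24  55.     0.  ] 0.071 ['scene']
bottle [441.91 297.44  55.     0.  ] 0.028 ['side']
cork_pad [655.04 136.89   1.01   0.  ] 0.043 ['scene', 'side', 'wrist']
cork_pad [653.44 135.19   0.     0.  ] 0.002 ['scene']
cork_pad [656.59 137.93   0.     0.  ] 0.008 ['side']
cork_pad [655.4  137.47   0.     0.  ] 0.014 ['wrist']
balance [ 4.4679e+02  2.9854e+02  1.9200e+00 -1.1000e-01] 0.397 ['scene', 'side', 'wrist']
balance [ 4.4440e+02  2.9666e+02  0.0000e+00 -9.0000e-02] 0.025 ['scene']
balance [ 4.4836e+02  3.0641e+02  0.0000e+00 -1.0000e-01] 0.027 ['side']
balance [ 4.4432e+02  2.9896e+02  0.0000e+00 -1.1000e-01] 0.304 ['wrist']
```

send_rows:
  targets:
    - {"slide":[-0.1,0.13,0],"jaw":1,"rot":[0,0,0]}
    - {"slide":[-0.226,0.263,0.1],"jaw":1,"rot":[0,0,0]}
    - {"slide":[-0.226,0.263,0.3],"jaw":1,"rot":[0,0,0]}
    - {"slide":[-0.226,0.263,0.5],"jaw":1,"rot":[0,0,0]}
    - {"slide":[-0.226,0.263,0.63],"jaw":1,"rot":[0,0,0]}
    - {"slide":[-0.226,0.263,0.63],"jaw":1,"rot":[0,0,0]}

```text
t: 5.5
eef_pos: [649.6, 139.4, 151.7]
tcp_rot: [-2.216, -2.222, 0.008]
ft_force: [-0.1, -0.7, -0.2]
gripper_width: 85.3
grip_force: 0.0
```

```bash
python3 go.py 651.5 138.5 95; python3 - <<'E'
from fit import *
measure(dict(flask=[651.5,138.5,15,0]),('wrist',))
E
```

```text
pos [649.578 139.42  151.683] w 85.3 t 5.5 q [ 0.156  0.625  1.239 -0.     1.283  0.154] F [-0.097 -0.656 -0.24 ]
slide [-0.007  0.019  0.472] rot [-0.001  0.     0.   ]
flask [651.78 135.68   7.43   0.  ] 0.003 ['wrist']
flask [651.47 138.58  15.     0.  ] 0.027 ['wrist']
```

send_rows:
  targets:
    - {"slide":[-0.007,0.015,0.12],"jaw":1,"rot":[0,0,0]}
    - {"slide":[-0.007,0.015,0.26],"jaw":1,"rot":[0,0,0]}
    - {"slide":[-0.007,0.015,0.4],"jaw":1,"rot":[0,0,0]}
    - {"slide":[-0.007,0.015,0.47],"jaw":1,"rot":[0,0,0]}
    - {"slide":[-0.007,0.015,0.47],"jaw":1,"rot":[0,0,0]}
    - {"slide":[-0.007,0.015,0.47],"jaw":1,"rot":[0,0,0]}

```text
t: 6.1
eef_pos: [653.0, 139.0, 99.9]
tcp_rot: [2.218, 2.224, 0.001]
ft_force: [0.3, 0.5, 0.4]
gripper_width: 85.3
grip_force: 0.0
```

send_rows:
  newtons: 30
  targets:
    - {"slide":[0,0,0],"jaw":-0.2,"rot":[0,0,0]}
    - {"slide":[0,0,0],"jaw":-0.6,"rot":[0,0,0]}
    - {"slide":[0,0,0],"jaw":-0.6,"rot":[0,0,0]}
    - {"slide":[0,0,0],"jaw":-0.6,"rot":[0,0,0]}
    - {"slide":[0,0,0],"jaw":-0.6,"rot":[0,0,0]}
    - {"slide":[0,0,0],"jaw":-0.6,"rot":[0,0,0]}
    - {"slide":[0,0,0],"jaw":-0.6,"rot":[0,0,0]}
    - {"slide":[0,0,0],"jaw":-0.6,"rot":[0,0,0]}

```text
t: 6.77
eef_pos: [652.8, 139.0, 99.7]
tcp_rot: [2.218, 2.224, 0.0]
ft_force: [-2.4, -0.8, 5.1]
gripper_width: 25.1
grip_force: 29.3
```

send_rows:
  newtons: 40
  targets:
    - {"slide":[0,0,0],"jaw":-0.6,"rot":[0,0,0]}
    - {"slide":[0,0,-0.03],"jaw":-0.6,"rot":[0,0,0]}
    - {"slide":[0,0,-0.08],"jaw":-0.6,"rot":[0,0,0]}
    - {"slide":[0,0,-0.2],"jaw":-0.6,"rot":[0,0,0]}
    - {"slide":[0,0,-0.35],"jaw":-0.6,"rot":[0,0,0]}
    - {"slide":[0,0,-0.5],"jaw":-0.6,"rot":[0,0,0]}
    - {"slide":[0,0,-0.6],"jaw":-0.6,"rot":[0,0,0]}
    - {"slide":[0,0,-0.63],"jaw":-0.6,"rot":[0,0,0]}

```text
t: 7.43
eef_pos: [653.4, 139.0, 177.3]
tcp_rot: [2.217, 2.223, 0.004]
ft_force: [-0.5, -0.0, -1.7]
gripper_width: 24.8
grip_force: 39.5
```

send_rows:
  targets:
    - {"slide":[-0.03,0,0],"jaw":-0.6,"rot":[0,0,0]}
    - {"slide":[-0.1,0.0,0],"jaw":-0.6,"rot":[0,0,0]}
    - {"slide":[-0.22,0.0,0],"jaw":-0.6,"rot":[0,0,0]}
    - {"slide":[-0.37,0,0],"jaw":-0.6,"rot":[0,0,0]}
    - {"slide":[-0.53,0,0],"jaw":-0.6,"rot":[0,0,0]}
    - {"slide":[-0.69,0,0],"jaw":-0.6,"rot":[0,0,0]}
    - {"slide":[-0.85,0,0],"jaw":-0.6,"rot":[0,0,0]}
    - {"slide":[-1,0,0],"jaw":-0.6,"rot":[0,0,0]}

```text
t: 8.1
eef_pos: [652.5, 16.4, 173.8]
tcp_rot: [-2.219, -2.223, 0.002]
ft_force: [-0.0, -0.1, -2.5]
gripper_width: 24.5
grip_force: 39.5
```

```bash
python3 go.py 668.8 -158 184; python3 - <<'E'
from fit import *
save('wrist','w2.png')
measure(dict(tile=[668.8,-158.2,0,.15]),('scene','side','wrist'))
measure(dict(cork_pad=[655,137,0,0]),('scene','side','wrist'))
E
```

```text
pos [652.465  16.438 173.773] w 24.5 t 8.1 q [-0.031  0.577  1.262 -0.     1.304 -0.033] F [-0.011 -0.105 -2.517]
slide [-1.454  0.133 -0.085] rot [-0.  0.  0.]
tile [ 6.6955e+02 -1.6122e+02  6.4000e-01  1.3000e-01] 1.99 ['scene', 'side', 'wrist']
tile [ 6.7150e+02 -1.6108e+02  0.0000e+00  1.5000e-01] 0.07 ['scene']
tile [ 6.7055e+02 -1.5737e+02  0.0000e+00  1.7000e-01] 0.005 ['side']
tile [ 6.6296e+02 -2.1215e+02  0.0000e+00 -1.1000e-01] 1.364 ['wrist']
cork_pad [655.   136.98   1.6    0.  ] 0.048 ['scene', 'side', 'wrist']
cork_pad [653.14 136.21   0.     0.  ] 0.005 ['scene']
cork_pad [658.22 140.44   0.     0.  ] 0.025 ['side']
cork_pad [655.46 137.34   0.     0.  ] 0.006 ['wrist']
```

View pics/w2.png

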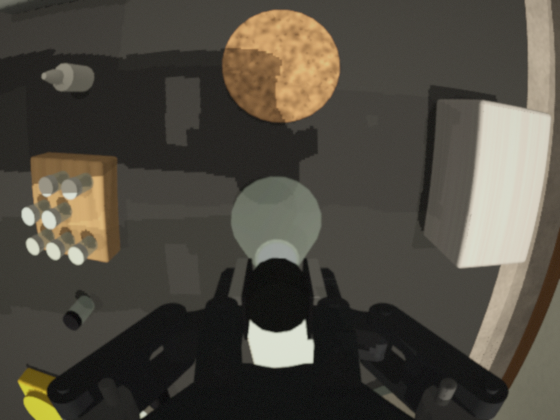

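send_rows:
  targets:
    - {"slide":[-0.08,0.02,0],"jaw":-0.6,"rot":[0,0,0]}
    - {"slide":[-0.2,0.04,0],"jaw":-0.6,"rot":[0,0,0]}
    - {"slide":[-0.36,0.06,0],"jaw":-0.6,"rot":[0,0,0]}
    - {"slide":[-0.54,0.08,0],"jaw":-0.6,"rot":[0,0,0]}
    - {"slide":[-0.72,0.1,0],"jaw":-0.6,"rot":[0,0,0]}
    - {"slide":[-0.88,0.12,0],"jaw":-0.6,"rot":[0,0,0]}
    - {"slide":[-0.97,0.13,0],"jaw":-0.6,"rot":[0,0,0]}
    - {"slide":[-1,0.14,0],"jaw":-0.6,"rot":[0,0,0]}

```text
t: 9.42
eef_pos: [670.1, -103.7, 174.7]
tcp_rot: [2.221, 2.222, -0.0]
ft_force: [-0.1, 0.3, -2.4]
gripper_width: 24.9
grip_force: 39.5
```

send_rows:
  targets:
    - {"slide":[-0.06,0,0],"jaw":-0.6,"rot":[0,0,0]}
    - {"slide":[-0.18,0,0],"jaw":-0.6,"rot":[0,0,0]}
    - {"slide":[-0.32,0,0],"jaw":-0.6,"rot":[0,0,0]}
    - {"slide":[-0.42,0,0],"jaw":-0.6,"rot":[0,0,0]}
    - {"slide":[-0.454,0,0],"jaw":-0.6,"rot":[0,0,0]}
    - {"slide":[-0.454,0,0],"jaw":-0.6,"rot":[0,0,0]}
    - {"slide":[-0.454,0,0],"jaw":-0.6,"rot":[0,0,0]}
    - {"slide":[-0.454,0,0],"jaw":-0.6,"rot":[0,0,0]}

```text
t: 10.08
eef_pos: [670.4, -154.9, 174.9]
tcp_rot: [-2.218, -2.225, -0.0]
ft_force: [0.3, 0.7, -2.7]
gripper_width: 25.1
grip_force: 39.5
```

```bash
python3 go.py 669.5 -158 97; python3 - <<'E'
from fit import *
measure(dict(flask=[669,-158,90,0]),('scene','side','wrist'))
E
```

```text
pos [ 670.353 -154.902  174.9  ] w 25.1 t 10.1 q [-0.28   0.657  1.133  0.     1.351 -0.284] F [ 0.337  0.695 -2.66 ]
slide [-0.026 -0.007  0.649] rot [-0.    -0.     0.001]
flask [ 669.97 -155.27   90.7     0.  ] 0.208 ['scene', 'side', 'wrist']
flask [ 666.18 -156.67   90.      0.  ] 0.025 ['scene']
flask [ 672.09 -154.13   90.      0.  ] 0.114 ['side']
flask [ 670.21 -155.11   90.      0.  ] 0.017 ['wrist']
```

send_rows:
  targets:
    - {"slide":[-0.01,0,0.05],"jaw":-0.6,"rot":[0,0,0]}
    - {"slide":[-0.03,-0.005,0.15],"jaw":-0.6,"rot":[0,0,0]}
    - {"slide":[-0.03,-0.005,0.29],"jaw":-0.6,"rot":[0,0,0]}
    - {"slide":[-0.03,-0.005,0.43],"jaw":-0.6,"rot":[0,0,0]}
    - {"slide":[-0.03,-0.005,0.53],"jaw":-0.6,"rot":[0,0,0]}
    - {"slide":[-0.03,-0.005,0.58],"jaw":-0.6,"rot":[0,0,0]}
    - {"slide":[-0.03,-0.005,0.6],"jaw":-0.6,"rot":[0,0,0]}
    - {"slide":[-0.03,-0.005,0.61],"jaw":-0.6,"rot":[0,0,0]}

```text
t: 11.05
eef_pos: [669.8, -159.2, 101.5]
tcp_rot: [-2.219, -2.224, 0.0]
ft_force: [0.4, 0.6, -2.1]
gripper_width: 24.7
grip_force: 39.5
```

send_rows:
  targets:
    - {"slide":[0,0,0.004],"jaw":-0.6,"rot":[0,0,0]}
    - {"slide":[0,0,0.008],"jaw":-0.6,"rot":[0,0,0]}
    - {"slide":[0,0,0.012],"jaw":-0.6,"rot":[0,0,0]}
    - {"slide":[0,0,0.016],"jaw":-0.6,"rot":[0,0,0]}
    - {"slide":[0,0,0.02],"jaw":-0.6,"rot":[0,0,0]}
    - {"slide":[0,0,0.024],"jaw":-0.6,"rot":[0,0,0]}
    - {"slide":[0,0,0.024],"jaw":-0.6,"rot":[0,0,0]}

```text
t: 11.63
eef_pos: [669.7, -159.1, 98.8]
tcp_rot: [-2.219, -2.224, 0.0]
ft_force: [0.4, -0.3, -2.8]
gripper_width: 24.8
grip_force: 39.5
```

send_rows:
  targets:
    - {"slide":[0,0,0.005],"jaw":-0.6,"rot":[0,0,0]}
    - {"slide":[0,0,0.01],"jaw":-0.6,"rot":[0,0,0]}
    - {"slide":[0,0,0.015],"jaw":-0.6,"rot":[0,0,0]}
    - {"slide":[0,0,0.015],"jaw":-0.6,"rot":[0,0,0]}

```text
t: 11.97
eef_pos: [669.7, -159.1, 96.9]
tcp_rot: [-2.218, -2.224, 0.0]
ft_force: [0.1, 0.6, -2.5]
gripper_width: 24.8
grip_force: 39.6
```

send_rows:
  targets:
    - {"slide":[0,0,0.004],"jaw":-0.6,"rot":[0,0,0]}
    - {"slide":[0,0,0.008],"jaw":-0.6,"rot":[0,0,0]}
    - {"slide":[0,0,0.008],"jaw":-0.6,"rot":[0,0,0]}

```text
t: 12.22
eef_pos: [669.8, -159.2, 96.8]
tcp_rot: [2.218, 2.224, 0.0]
ft_force: [-3.1, 1.3, 4.5]
gripper_width: 24.8
grip_force: 40.1
```

send_rows:
  targets:
    - {"slide":[0,0,0],"jaw":-0.3,"rot":[0,0,0]}
    - {"slide":[0,0,0],"jaw":0.2,"rot":[0,0,0]}
    - {"slide":[0,0,0],"jaw":0.6,"rot":[0,0,0]}
    - {"slide":[0,0,0],"jaw":1,"rot":[0,0,0]}
    - {"slide":[0,0,0],"jaw":1,"rot":[0,0,0]}
    - {"slide":[0,0,0],"jaw":1,"rot":[0,0,0]}
    - {"slide":[0,0,0],"jaw":1,"rot":[0,0,0]}

```text
t: 12.8
eef_pos: [669.7, -159.1, 96.0]
tcp_rot: [2.218, 2.224, 0.0]
ft_force: [0.2, -0.9, -1.0]
gripper_width: 85.4
grip_force: 0.0
```

send_rows:
  targets:
    - {"slide":[0,0,-0.06],"jaw":1,"rot":[0,0,0]}
    - {"slide":[0,0,-0.2],"jaw":1,"rot":[0,0,0]}
    - {"slide":[0,0,-0.42],"jaw":1,"rot":[0,0,0]}
    - {"slide":[0,0,-0.66],"jaw":1,"rot":[0,0,0]}
    - {"slide":[0,0,-0.85],"jaw":1,"rot":[0,0,0]}
    - {"slide":[0,0,-0.95],"jaw":1,"rot":[0,0,0]}

```text
t: 13.3
eef_pos: [670.3, -159.3, 214.2]
tcp_rot: [2.216, 2.222, 0.003]
ft_force: [0.1, 0.4, 1.1]
gripper_width: 85.6
grip_force: 0.0
```

send_rows:
  targets:
    - {"slide":[0.15,-0.08,0],"jaw":1,"rot":[0,0,0]}
    - {"slide":[0.4,-0.2,0],"jaw":1,"rot":[0,0,0]}
    - {"slide":[0.68,-0.34,0],"jaw":1,"rot":[0,0,0]}
    - {"slide":[0.96,-0.48,0],"jaw":1,"rot":[0,0,0]}

```text
t: 13.63
eef_pos: [610.6, -43.1, 209.4]
tcp_rot: [-2.219, -2.223, 0.001]
ft_force: [1.7, 1.2, 0.3]
gripper_width: 85.3
grip_force: 0.0
```

send_rows:
  targets:
    - {"slide":[0.25,-0.12,0],"jaw":1,"rot":[0,0,0]}
    - {"slide":[0.5,-0.25,0],"jaw":1,"rot":[0,0,0]}
    - {"slide":[0.75,-0.37,0],"jaw":1,"rot":[0,0,0]}
    - {"slide":[0.96,-0.48,0],"jaw":1,"rot":[0,0,0]}

```text
t: 13.97
eef_pos: [552.6, 72.7, 209.9]
tcp_rot: [-2.218, -2.225, 0.0]
ft_force: [1.2, -0.0, 0.9]
gripper_width: 85.2
grip_force: 0.0
```

send_rows:
  targets:
    - {"slide":[0.25,-0.12,0],"jaw":1,"rot":[0,0,0]}
    - {"slide":[0.5,-0.25,0],"jaw":1,"rot":[0,0,0]}
    - {"slide":[0.7,-0.37,0],"jaw":1,"rot":[0,0,0]}
    - {"slide":[0.8,-0.4,0],"jaw":1,"rot":[0,0,0]}
    - {"slide":[0.8,-0.4,0],"jaw":1,"rot":[0,0,0]}
    - {"slide":[0.8,-0.4,0],"jaw":1,"rot":[0,0,0]}

```text
t: 14.47
eef_pos: [505.8, 166.8, 210.0]
tcp_rot: [2.217, 2.225, -0.0]
ft_force: [-0.2, -0.4, 0.1]
gripper_width: 85.6
grip_force: 0.0
```

```bash
python3 go.py 438.5 290.5 136; python3 - <<'E'
from fit import *
measure(dict(bottle=[438.5,290.5,55,0],balance=[445,297,0,-.1]),('scene','side','wrist'),dict(balance='bottle'))
measure(dict(flask=[669,-159,12,0]),('scene','side'),seps=False)
save('wrist','w3.png')
E
```

```text
pos [505.817 166.839 209.985] w 85.6 t 14.5 q [ 0.25   0.28   1.598 -0.     1.264  0.246] F [-0.162 -0.436  0.12 ]
slide [ 1.033 -0.557  0.616] rot [0.    0.    0.001]
bottle [439.23 290.78  55.02   0.  ] 0.069 ['scene', 'side', 'wrist']
bottle [436.55 289.45  55.     0.  ] 0.002 ['scene']
bottle [440.15 295.42  55.     0.  ] 0.008 ['side']
bottle [440.36 290.47  55.     0.  ] 0.026 ['wrist']
balance [ 4.4738e+02  2.9750e+02  2.7700e+00 -1.2000e-01] 0.092 ['scene', 'side', 'wrist']
balance [ 4.4483e+02  2.9652e+02  0.0000e+00 -1.0000e-01] 0.014 ['scene']
balance [ 4.4959e+02  3.0550e+02  0.0000e+00 -1.0000e-01] 0.047 ['side']
balance [ 4.4733e+02  2.9919e+02  0.0000e+00 -1.0000e-01] 0.003 ['wrist']
flask [ 667.66 -159.16   14.16    0.  ] 0.017 ['scene', 'side']
```

View pics/w3.png

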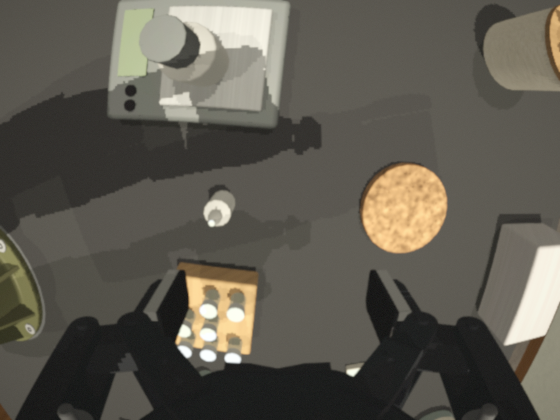

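The wrist view shows the bottle on the balance (cap at 165,42) and the bare cork at (404,208). Next is the bottle.

send_rows:
  targets:
    - {"slide":[0.15,-0.08,0],"jaw":1,"rot":[0,0,0]}
    - {"slide":[0.4,-0.2,0],"jaw":1,"rot":[0,0,0]}
    - {"slide":[0.68,-0.36,0],"jaw":1,"rot":[0,0,0]}
    - {"slide":[0.9,-0.5,0],"jaw":1,"rot":[0,0,0]}
    - {"slide":[1,-0.548,0],"jaw":1,"rot":[0,0,0]}
    - {"slide":[1,-0.548,0],"jaw":1,"rot":[0,0,0]}

```text
t: 15.67
eef_pos: [438.2, 288.9, 210.1]
tcp_rot: [-2.215, -2.228, -0.0]
ft_force: [-0.6, -0.5, 0.6]
gripper_width: 85.5
grip_force: 0.0
```

send_rows:
  targets:
    - {"slide":[0.03,0,0],"jaw":1,"rot":[0,0,0]}
    - {"slide":[0.03,0,0],"jaw":1,"rot":[0,0,0]}
    - {"slide":[0.03,0,0],"jaw":1,"rot":[0,0,0]}

```text
t: 15.92
eef_pos: [440.1, 289.6, 210.0]
tcp_rot: [2.219, 2.223, -0.0]
ft_force: [0.3, -1.2, 0.0]
gripper_width: 85.7
grip_force: 0.0
```

```bash
python3 go.py 440 290.6 137; python3 - <<'E'
from fit import *
measure(dict(bottle=[439.5,290.5,55,0]),('wrist',))
E
```

```text
pos [440.066 289.646 209.977] w 85.7 t 15.9 q [ 0.513  0.267  1.614 -0.     1.261  0.511] F [ 0.327 -1.179  0.01 ]
slide [ 0.008 -0.001  0.608] rot [-0.  0.  0.]
bottle [439.74 289.17  49.13   0.  ] 0.003 ['wrist']
bottle [439.64 291.71  55.     0.  ] 0.015 ['wrist']
```

send_rows:
  targets:
    - {"slide":[0.01,0,0.05],"jaw":1,"rot":[0,0,0]}
    - {"slide":[0.01,0,0.17],"jaw":1,"rot":[0,0,0]}
    - {"slide":[0.01,0,0.32],"jaw":1,"rot":[0,0,0]}
    - {"slide":[0.01,0,0.46],"jaw":1,"rot":[0,0,0]}
    - {"slide":[0.01,0,0.57],"jaw":1,"rot":[0,0,0]}
    - {"slide":[0.01,0,0.61],"jaw":1,"rot":[0,0,0]}
    - {"slide":[0.01,0,0.61],"jaw":1,"rot":[0,0,0]}
    - {"slide":[0.01,0,0.61],"jaw":1,"rot":[0,0,0]}

```text
t: 16.68
eef_pos: [439.8, 291.5, 137.2]
tcp_rot: [2.219, 2.224, 0.0]
ft_force: [0.1, 0.2, 0.4]
gripper_width: 85.5
grip_force: 0.0
```

send_rows:
  newtons: 40
  targets:
    - {"slide":[0,0,0],"jaw":-0.1,"rot":[0,0,0]}
    - {"slide":[0,0,0],"jaw":-0.6,"rot":[0,0,0]}
    - {"slide":[0,0,0],"jaw":-0.6,"rot":[0,0,0]}
    - {"slide":[0,0,0],"jaw":-0.6,"rot":[0,0,0]}
    - {"slide":[0,0,0],"jaw":-0.6,"rot":[0,0,0]}
    - {"slide":[0,0,0],"jaw":-0.6,"rot":[0,0,0]}
    - {"slide":[0,0,0],"jaw":-0.6,"rot":[0,0,0]}
    - {"slide":[0,0,0],"jaw":-0.6,"rot":[0,0,0]}

```text
t: 17.35
eef_pos: [439.6, 291.6, 137.3]
tcp_rot: [2.218, 2.224, 0.001]
ft_force: [-2.8, -0.1, 5.9]
gripper_width: 29.0
grip_force: 39.7
```

send_rows:
  targets:
    - {"slide":[0,0,-0.02],"jaw":-0.6,"rot":[0,0,0]}
    - {"slide":[0,0,-0.06],"jaw":-0.6,"rot":[0,0,0]}
    - {"slide":[0,0,-0.14],"jaw":-0.6,"rot":[0,0,0]}
    - {"slide":[0,0,-0.24],"jaw":-0.6,"rot":[0,0,0]}
    - {"slide":[0,0,-0.36],"jaw":-0.6,"rot":[0,0,0]}
    - {"slide":[0,0,-0.45],"jaw":-0.6,"rot":[0,0,0]}
    - {"slide":[0,0,-0.5],"jaw":-0.6,"rot":[0,0,0]}
    - {"slide":[0,0,-0.5],"jaw":-0.6,"rot":[0,0,0]}

```text
t: 18.02
eef_pos: [440.0, 291.8, 198.4]
tcp_rot: [2.218, 2.224, 0.004]
ft_force: [0.5, -0.0, -1.2]
gripper_width: 28.9
grip_force: 39.7
```

send_rows:
  targets:
    - {"slide":[-0.02,0.04,0],"jaw":-0.6,"rot":[0,0,0]}
    - {"slide":[-0.07,0.11,0],"jaw":-0.6,"rot":[0,0,0]}
    - {"slide":[-0.15,0.22,0],"jaw":-0.6,"rot":[0,0,0]}
    - {"slide":[-0.25,0.36,0],"jaw":-0.6,"rot":[0,0,0]}
    - {"slide":[-0.36,0.5,0],"jaw":-0.6,"rot":[0,0,0]}
    - {"slide":[-0.46,0.64,0],"jaw":-0.6,"rot":[0,0,0]}
    - {"slide":[-0.56,0.78,0],"jaw":-0.6,"rot":[0,0,0]}
    - {"slide":[-0.65,0.91,0],"jaw":-0.6,"rot":[0,0,0]}

```text
t: 18.68
eef_pos: [550.2, 212.1, 195.8]
tcp_rot: [-2.219, -2.223, 0.002]
ft_force: [0.4, 0.2, -1.0]
gripper_width: 28.8
grip_force: 39.7
```

send_rows:
  targets:
    - {"slide":[-0.1,0.14,0],"jaw":-0.6,"rot":[0,0,0]}
    - {"slide":[-0.2,0.28,0],"jaw":-0.6,"rot":[0,0,0]}
    - {"slide":[-0.3,0.42,0],"jaw":-0.6,"rot":[0,0,0]}
    - {"slide":[-0.4,0.56,0],"jaw":-0.6,"rot":[0,0,0]}
    - {"slide":[-0.5,0.7,0],"jaw":-0.6,"rot":[0,0,0]}
    - {"slide":[-0.58,0.81,0],"jaw":-0.6,"rot":[0,0,0]}
    - {"slide":[-0.62,0.87,0],"jaw":-0.6,"rot":[0,0,0]}
    - {"slide":[-0.63,0.88,0],"jaw":-0.6,"rot":[0,0,0]}

```text
t: 19.35
eef_pos: [655.6, 136.9, 195.5]
tcp_rot: [-2.22, -2.222, 0.002]
ft_force: [-0.8, -0.5, -1.8]
gripper_width: 28.7
grip_force: 39.8
```

send_rows:
  targets:
    - {"slide":[0,0,0.02],"jaw":-0.6,"rot":[0,0,0]}
    - {"slide":[0,0,0.02],"jaw":-0.6,"rot":[0,0,0]}
    - {"slide":[0,0,0.02],"jaw":-0.6,"rot":[0,0,0]}

```text
t: 19.6
eef_pos: [654.2, 139.1, 194.3]
tcp_rot: [-2.217, -2.225, 0.001]
ft_force: [-0.5, 0.6, -2.0]
gripper_width: 29.2
grip_force: 39.8
```

```bash
python3 go.py 655 137.7 97; python3 - <<'E'
from fit import *
measure(dict(bottle=[655,137,112,0]),('scene','side','wrist'))
measure(dict(balance=[447.5,298,0,-.1]),('scene','side','wrist'))
E
```

```text
pos [654.165 139.085 194.273] w 29.2 t 19.6 q [0.155 0.597 1.182 0.    1.362 0.151] F [-0.461  0.572 -1.966]
slide [-0.012  0.007  0.811] rot [-0.    -0.     0.001]
bottle [654.78 139.45 111.47   0.  ] 0.531 ['scene', 'side', 'wrist']
bottle [652.19 139.11 112.     0.  ] 0.369 ['scene']
bottle [655.08 139.93 112.     0.  ] 0.085 ['side']
bottle [654.66 139.57 112.     0.  ] 0.05 ['wrist']
balance [ 4.4536e+02  2.9810e+02  3.7100e+00 -1.0000e-01] 0.075 ['scene', 'side', 'wrist']
balance [ 4.4400e+02  2.9686e+02  0.0000e+00 -1.0000e-01] 0.024 ['scene']
balance [ 4.4920e+02  3.0619e+02  0.0000e+00 -1.2000e-01] 0.018 ['side']
balance [ 4.4400e+02  2.9885e+02  0.0000e+00 -1.0000e-01] 0.012 ['wrist']
```

send_rows:
  targets:
    - {"slide":[-0.016,0.005,0.05],"jaw":-0.6,"rot":[0,0,0]}
    - {"slide":[-0.016,0.005,0.17],"jaw":-0.6,"rot":[0,0,0]}
    - {"slide":[-0.016,0.005,0.33],"jaw":-0.6,"rot":[0,0,0]}
    - {"slide":[-0.016,0.005,0.49],"jaw":-0.6,"rot":[0,0,0]}
    - {"slide":[-0.016,0.005,0.62],"jaw":-0.6,"rot":[0,0,0]}
    - {"slide":[-0.016,0.005,0.71],"jaw":-0.6,"rot":[0,0,0]}
    - {"slide":[-0.016,0.005,0.75],"jaw":-0.6,"rot":[0,0,0]}
    - {"slide":[-0.016,0.005,0.77],"jaw":-0.6,"rot":[0,0,0]}

```text
t: 20.87
eef_pos: [655.2, 136.5, 101.3]
tcp_rot: [-2.218, -2.224, 0.001]
ft_force: [0.1, -0.1, -1.6]
gripper_width: 28.9
grip_force: 39.8
```

send_rows:
  targets:
    - {"slide":[0,0,0.005],"jaw":-0.6,"rot":[0,0,0]}
    - {"slide":[0,0,0.01],"jaw":-0.6,"rot":[0,0,0]}
    - {"slide":[0,0,0.015],"jaw":-0.6,"rot":[0,0,0]}
    - {"slide":[0,0,0.02],"jaw":-0.6,"rot":[0,0,0]}
    - {"slide":[0,0,0.024],"jaw":-0.6,"rot":[0,0,0]}
    - {"slide":[0,0,0.024],"jaw":-0.6,"rot":[0,0,0]}

```text
t: 21.37
eef_pos: [655.4, 136.5, 99.4]
tcp_rot: [2.218, 2.224, 0.0]
ft_force: [0.4, 0.1, -1.6]
gripper_width: 28.7
grip_force: 39.8
```

send_rows:
  targets:
    - {"slide":[0.004,0,0.005],"jaw":-0.6,"rot":[0,0,0]}
    - {"slide":[0.004,0,0.01],"jaw":-0.6,"rot":[0,0,0]}
    - {"slide":[0.004,0,0.014],"jaw":-0.6,"rot":[0,0,0]}
    - {"slide":[0.004,0,0.014],"jaw":-0.6,"rot":[0,0,0]}

```text
t: 21.7
eef_pos: [655.3, 137.0, 97.4]
tcp_rot: [-2.218, -2.224, 0.0]
ft_force: [0.5, -0.3, -1.7]
gripper_width: 28.8
grip_force: 39.9
```

send_rows:
  targets:
    - {"slide":[0,0,0.004],"jaw":-0.6,"rot":[0,0,0]}
    - {"slide":[0,0,0.007],"jaw":-0.6,"rot":[0,0,0]}
    - {"slide":[0,0,0.007],"jaw":-0.6,"rot":[0,0,0]}

```text
t: 21.95
eef_pos: [655.5, 137.1, 97.3]
tcp_rot: [2.218, 2.224, 0.001]
ft_force: [-3.1, -1.5, 5.4]
gripper_width: 29.1
grip_force: 40.5
```

send_rows:
  targets:
    - {"slide":[0,0,0],"jaw":-0.3,"rot":[0,0,0]}
    - {"slide":[0,0,0],"jaw":0.2,"rot":[0,0,0]}
    - {"slide":[0,0,0],"jaw":0.6,"rot":[0,0,0]}
    - {"slide":[0,0,0],"jaw":1,"rot":[0,0,0]}
    - {"slide":[0,0,0],"jaw":1,"rot":[0,0,0]}
    - {"slide":[0,0,0],"jaw":1,"rot":[0,0,0]}
    - {"slide":[0,0,0],"jaw":1,"rot":[0,0,0]}

```text
t: 22.53
eef_pos: [655.4, 137.0, 96.6]
tcp_rot: [2.218, 2.224, -0.0]
ft_force: [-0.6, -0.3, 0.1]
gripper_width: 85.8
grip_force: 0.0
```

send_rows:
  targets:
    - {"slide":[0,0,-0.06],"jaw":1,"rot":[0,0,0]}
    - {"slide":[0,0,-0.2],"jaw":1,"rot":[0,0,0]}
    - {"slide":[0,0,-0.42],"jaw":1,"rot":[0,0,0]}
    - {"slide":[0,0,-0.66],"jaw":1,"rot":[0,0,0]}
    - {"slide":[0,0,-0.85],"jaw":1,"rot":[0,0,0]}
    - {"slide":[0,0,-0.95],"jaw":1,"rot":[0,0,0]}

```text
t: 23.03
eef_pos: [656.0, 137.2, 214.7]
tcp_rot: [2.217, 2.223, 0.006]
ft_force: [-0.3, -0.4, 0.9]
gripper_width: 85.4
grip_force: 0.0
```

send_rows:
  targets:
    - {"slide":[-0.15,-0.08,0],"jaw":1,"rot":[0,0,0]}
    - {"slide":[-0.4,-0.2,0],"jaw":1,"rot":[0,0,0]}
    - {"slide":[-0.68,-0.35,0],"jaw":1,"rot":[0,0,0]}
    - {"slide":[-0.96,-0.5,0],"jaw":1,"rot":[0,0,0]}

```text
t: 23.37
eef_pos: [594.5, 20.8, 210.1]
tcp_rot: [-2.217, -2.225, 0.001]
ft_force: [0.7, 0.1, 0.4]
gripper_width: 85.5
grip_force: 0.0
```

send_rows:
  targets:
    - {"slide":[-0.25,-0.13,0],"jaw":1,"rot":[0,0,0]}
    - {"slide":[-0.5,-0.26,0],"jaw":1,"rot":[0,0,0]}
    - {"slide":[-0.75,-0.39,0],"jaw":1,"rot":[0,0,0]}
    - {"slide":[-0.96,-0.5,0],"jaw":1,"rot":[0,0,0]}

```text
t: 23.7
eef_pos: [534.6, -95.3, 210.5]
tcp_rot: [-2.219, -2.224, 0.001]
ft_force: [0.6, -0.8, 0.8]
gripper_width: 85.6
grip_force: 0.0
```

send_rows:
  targets:
    - {"slide":[-0.25,-0.13,0],"jaw":1,"rot":[0,0,0]}
    - {"slide":[-0.5,-0.26,0],"jaw":1,"rot":[0,0,0]}
    - {"slide":[-0.75,-0.39,0],"jaw":1,"rot":[0,0,0]}
    - {"slide":[-0.9,-0.47,0],"jaw":1,"rot":[0,0,0]}
    - {"slide":[-0.9,-0.47,0],"jaw":1,"rot":[0,0,0]}
    - {"slide":[-0.9,-0.47,0],"jaw":1,"rot":[0,0,0]}

```text
t: 24.2
eef_pos: [479.4, -202.5, 210.5]
tcp_rot: [-2.22, -2.222, 0.0]
ft_force: [0.7, -0.2, -0.7]
gripper_width: 85.5
grip_force: 0.0
```

```bash
python3 go.py 423 -307 82; python3 - <<'E'
from fit import *
measure(dict(jar=[423,-307,60,0],stirrer=[427,-312,0,0]),('scene','side','wrist'),dict(stirrer='jar'))
measure(dict(bottle=[655,137,15,0]),('scene','side'),seps=False)
save('wrist','w4.png')
E
```

```text
pos [ 479.394 -202.504  210.517] w 85.5 t 24.2 q [-0.47   0.253  1.631  0.     1.258 -0.471] F [ 0.735 -0.15  -0.692]
slide [-0.871 -0.47   1.071] rot [-0. -0.  0.]
jar [ 423.4  -305.59   60.4     0.  ] 0.155 ['scene', 'side', 'wrist']
jar [ 421.43 -307.38   60.      0.  ] 0.098 ['scene']
jar [ 423.87 -304.68   60.      0.  ] 0.016 ['side']
jar [ 423.77 -305.9    60.      0.  ] 0.024 ['wrist']
stirrer [ 4.2960e+02 -3.1278e+02  1.2700e+00  5.0000e-02] 0.209 ['scene', 'side', 'wrist']
stirrer [ 4.2635e+02 -3.1598e+02  0.0000e+00  4.0000e-02] 0.046 ['scene']
stirrer [ 4.2884e+02 -3.0948e+02  0.0000e+00  6.0000e-02] 0.05 ['side']
stirrer [ 4.3037e+02 -3.1478e+02  0.0000e+00  5.0000e-02] 0.07 ['wrist']
bottle [653.76 136.3   16.04   0.  ] 0.287 ['scene', 'side']
```

View pics/w4.png

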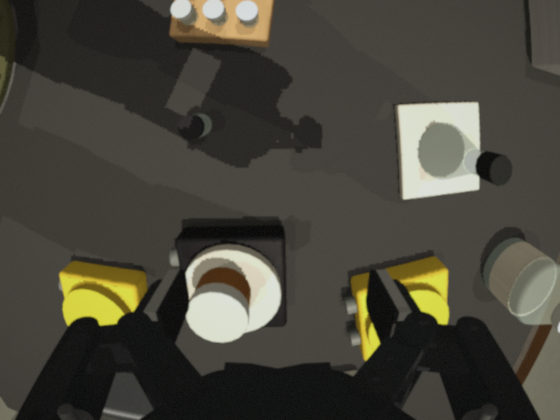

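The wrist view shows the jar lid at (217,313) on the stirrer plate, and the flask standing well on the tile (440,150).

send_rows:
  targets:
    - {"slide":[-0.15,-0.08,0],"jaw":1,"rot":[0,0,0]}
    - {"slide":[-0.4,-0.2,0],"jaw":1,"rot":[0,0,0]}
    - {"slide":[-0.65,-0.35,0.05],"jaw":1,"rot":[0,0,0]}
    - {"slide":[-0.82,-0.44,0.15],"jaw":1,"rot":[0,0,0]}
    - {"slide":[-0.863,-0.464,0.3],"jaw":1,"rot":[0,0,0]}
    - {"slide":[-0.863,-0.464,0.4],"jaw":1,"rot":[0,0,0]}
    - {"slide":[-0.863,-0.464,0.4],"jaw":1,"rot":[0,0,0]}
    - {"slide":[-0.863,-0.464,0.4],"jaw":1,"rot":[0,0,0]}

```text
t: 25.57
eef_pos: [424.4, -305.5, 162.6]
tcp_rot: [-2.218, -2.224, 0.0]
ft_force: [0.3, -0.3, 0.6]
gripper_width: 85.5
grip_force: 0.0
```

```bash
python3 go.py 423.7 -306 83; python3 - <<'E'
from fit import *
measure(dict(jar=[423.7,-306,60,0]),('wrist',))
E
```

```text
pos [ 424.384 -305.494  162.608] w 85.5 t 25.6 q [-0.694  0.309  1.677 -0.     1.156 -0.696] F [ 0.28  -0.251  0.638]
slide [-0.005 -0.005  0.663] rot [-0. -0.  0.]
jar [ 423.69 -308.11   53.42    0.  ] 0.002 ['wrist']
jar [ 423.5  -305.56   60.      0.  ] 0.023 ['wrist']
```

send_rows:
  targets:
    - {"slide":[-0.003,-0.005,0.05],"jaw":1,"rot":[0,0,0]}
    - {"slide":[-0.003,-0.005,0.17],"jaw":1,"rot":[0,0,0]}
    - {"slide":[-0.003,-0.005,0.32],"jaw":1,"rot":[0,0,0]}
    - {"slide":[-0.003,-0.005,0.47],"jaw":1,"rot":[0,0,0]}
    - {"slide":[-0.003,-0.005,0.59],"jaw":1,"rot":[0,0,0]}
    - {"slide":[-0.003,-0.005,0.66],"jaw":1,"rot":[0,0,0]}
    - {"slide":[-0.003,-0.005,0.66],"jaw":1,"rot":[0,0,0]}
    - {"slide":[-0.003,-0.005,0.66],"jaw":1,"rot":[0,0,0]}

```text
t: 26.33
eef_pos: [424.1, -305.9, 83.8]
tcp_rot: [2.218, 2.224, 0.0]
ft_force: [-0.6, 0.2, 0.1]
gripper_width: 85.4
grip_force: 0.0
```

send_rows:
  newtons: 40
  targets:
    - {"slide":[0,0,0],"jaw":0.6,"rot":[0,0,0]}
    - {"slide":[0,0,0],"jaw":0.2,"rot":[0,0,0]}
    - {"slide":[0,0,0],"jaw":0.1,"rot":[0,0,0]}
    - {"slide":[0,0,0],"jaw":0.1,"rot":[0,0,0]}
    - {"slide":[0,0,0],"jaw":0.1,"rot":[0,0,0]}
    - {"slide":[0,0,0],"jaw":0.1,"rot":[0,0,0]}

```text
t: 26.83
eef_pos: [424.2, -306.2, 84.8]
tcp_rot: [2.217, 2.223, 0.0]
ft_force: [-2.6, 2.5, 7.7]
gripper_width: 57.9
grip_force: 42.0
```

send_rows:
  targets:
    - {"slide":[0,0,-0.02],"jaw":0.1,"rot":[0,0,0]}
    - {"slide":[0,0,-0.06],"jaw":0.1,"rot":[0,0,0]}
    - {"slide":[0,0,-0.15],"jaw":0.1,"rot":[0,0,0]}
    - {"slide":[0,0,-0.3],"jaw":0.1,"rot":[0,0,0]}
    - {"slide":[0,0,-0.48],"jaw":0.1,"rot":[0,0,0]}
    - {"slide":[0,0,-0.66],"jaw":0.1,"rot":[0,0,0]}
    - {"slide":[0,0,-0.77],"jaw":0.1,"rot":[0,0,0]}
    - {"slide":[0,0,-0.8],"jaw":0.1,"rot":[0,0,0]}

```text
t: 27.5
eef_pos: [424.5, -306.5, 182.8]
tcp_rot: [2.215, 2.221, 0.001]
ft_force: [-0.3, 0.3, -1.7]
gripper_width: 58.3
grip_force: 43.4
```

send_rows:
  targets:
    - {"slide":[0.03,0,0],"jaw":0.1,"rot":[0,0,0]}
    - {"slide":[0.1,0,0],"jaw":0.1,"rot":[0,0,0]}
    - {"slide":[0.22,0,0],"jaw":0.1,"rot":[0,0,0]}
    - {"slide":[0.38,0.01,0],"jaw":0.1,"rot":[0,0,0]}
    - {"slide":[0.56,0.02,0],"jaw":0.1,"rot":[0,0,0]}
    - {"slide":[0.74,0.03,0],"jaw":0.1,"rot":[0,0,0]}
    - {"slide":[0.9,0.04,0],"jaw":0.1,"rot":[0,0,0]}
    - {"slide":[1,0.04,0],"jaw":0.1,"rot":[0,0,0]}

```text
t: 28.17
eef_pos: [427.8, -183.2, 178.7]
tcp_rot: [-2.216, -2.225, 0.0]
ft_force: [0.4, -0.5, -2.1]
gripper_width: 58.5
grip_force: 43.4
```

```bash
python3 go.py 446.5 298.5 183; python3 - <<'E'
from fit import *
save('wrist','w5.png')
measure(dict(stirrer=[428,-313,0,0.05]),('scene','side'))
E
```

```text
pos [ 427.839 -183.172  178.666] w 58.5 t 28.2 q [-0.483  0.167  1.815  0.     1.162 -0.488] F [ 0.357 -0.499 -2.126]
slide [ 4.013  0.172 -0.032] rot [-0.    -0.     0.001]
stirrer [ 4.2828e+02 -3.1226e+02  4.5000e-01  4.0000e-02] 0.148 ['scene', 'side']
stirrer [ 4.2970e+02 -3.1406e+02  0.0000e+00 -1.0000e-02] 0.074 ['scene']
stirrer [ 4.2942e+02 -3.0981e+02  0.0000e+00  5.0000e-02] 0.057 ['side']
```

View pics/w5.png

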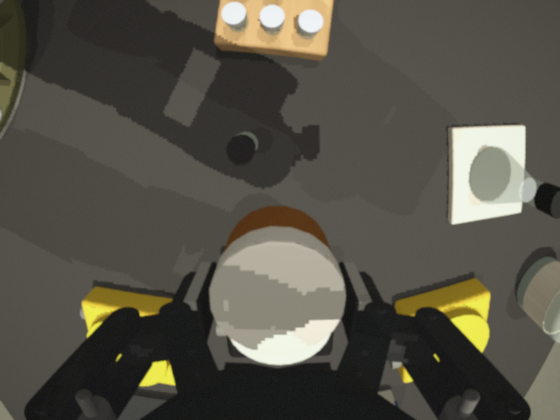

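Jar lid held level at (278,290); the tile and flask are undisturbed.

send_rows:
  targets:
    - {"slide":[0.08,0,0],"jaw":0.1,"rot":[0,0,0]}
    - {"slide":[0.2,0.02,0],"jaw":0.1,"rot":[0,0,0]}
    - {"slide":[0.38,0.04,0],"jaw":0.1,"rot":[0,0,0]}
    - {"slide":[0.58,0.06,0],"jaw":0.1,"rot":[0,0,0]}
    - {"slide":[0.79,0.08,0],"jaw":0.1,"rot":[0,0,0]}
    - {"slide":[1,0.1,0],"jaw":0.1,"rot":[0,0,0]}

```text
t: 28.92
eef_pos: [439.8, -64.8, 179.3]
tcp_rot: [-2.22, -2.223, 0.0]
ft_force: [0.4, 0.2, -2.1]
gripper_width: 58.1
grip_force: 43.4
```

send_rows:
  targets:
    - {"slide":[0.2,0,0],"jaw":0.1,"rot":[0,0,0]}
    - {"slide":[0.4,0.0,0],"jaw":0.1,"rot":[0,0,0]}
    - {"slide":[0.6,0.0,0],"jaw":0.1,"rot":[0,0,0]}
    - {"slide":[0.8,0.02,0],"jaw":0.1,"rot":[0,0,0]}
    - {"slide":[1,0.04,0],"jaw":0.1,"rot":[0,0,0]}

```text
t: 29.33
eef_pos: [444.3, 55.3, 179.4]
tcp_rot: [-2.22, -2.223, -0.0]
ft_force: [0.2, 0.1, -2.4]
gripper_width: 58.7
grip_force: 43.4
```

send_rows:
  targets:
    - {"slide":[0.2,0,0],"jaw":0.1,"rot":[0,0,0]}
    - {"slide":[0.4,0.0,0],"jaw":0.1,"rot":[0,0,0]}
    - {"slide":[0.6,0.0,0],"jaw":0.1,"rot":[0,0,0]}
    - {"slide":[0.8,0,0],"jaw":0.1,"rot":[0,0,0]}
    - {"slide":[1,0,0],"jaw":0.1,"rot":[0,0,0]}

```text
t: 29.75
eef_pos: [443.9, 175.3, 179.3]
tcp_rot: [-2.219, -2.223, 0.0]
ft_force: [-0.3, -1.0, -1.2]
gripper_width: 58.5
grip_force: 43.4
```

send_rows:
  targets:
    - {"slide":[0.18,0,0],"jaw":0.1,"rot":[0,0,0]}
    - {"slide":[0.36,0.0,0],"jaw":0.1,"rot":[0,0,0]}
    - {"slide":[0.54,0.0,0],"jaw":0.1,"rot":[0,0,0]}
    - {"slide":[0.7,0,0],"jaw":0.1,"rot":[0,0,0]}
    - {"slide":[0.84,0,0],"jaw":0.1,"rot":[0,0,0]}
    - {"slide":[0.94,0,0],"jaw":0.1,"rot":[0,0,0]}
    - {"slide":[0.97,0,0],"jaw":0.1,"rot":[0,0,0]}
    - {"slide":[0.97,0,0],"jaw":0.1,"rot":[0,0,0]}

```text
t: 30.42
eef_pos: [443.7, 290.8, 179.2]
tcp_rot: [-2.218, -2.225, 0.001]
ft_force: [0.6, -0.2, -2.8]
gripper_width: 58.3
grip_force: 43.4
```

send_rows:
  targets:
    - {"slide":[0,0,0],"jaw":0.1,"rot":[0,0,0]}
    - {"slide":[0,0,0],"jaw":0.1,"rot":[0,0,0]}

```text
t: 30.58
eef_pos: [444.0, 289.8, 179.4]
tcp_rot: [2.219, 2.223, -0.0]
ft_force: [-0.3, 0.1, -2.7]
gripper_width: 58.4
grip_force: 43.4
```

```bash
python3 go.py 446.5 298 79; python3 - <<'E'
from fit import *
save('wrist','w6.png')
measure(dict(jar=[446.5,298,157,0],balance=[446,298,0,-.1]),('scene','side','wrist'),dict(balance='jar'))
E
```

```text
pos [443.973 289.763 179.413] w 58.4 t 30.6 q [ 0.509  0.305  1.64  -0.     1.197  0.507] F [-0.268  0.071 -2.67 ]
slide [0.069 0.021 0.837] rot [-0.  0.  0.]
jar [444.49 290.36 153.92   0.  ] 1.304 ['scene', 'side', 'wrist']
jar [446.49 292.77 157.     0.  ] 1.232 ['scene']
jar [445.23 288.8  157.     0.  ] 0.065 ['side']
jar [444.28 291.8  157.     0.  ] 0.041 ['wrist']
balance [ 4.4547e+02  2.9825e+02  1.6900e+00 -1.1000e-01] 0.139 ['scene', 'side', 'wrist']
balance [ 4.4280e+02  2.9675e+02  0.0000e+00 -1.2000e-01] 0.067 ['scene']
balance [ 4.4819e+02  3.0563e+02  0.0000e+00 -1.0000e-01] 0.024 ['side']
balance [ 4.4740e+02  2.9876e+02  0.0000e+00 -1.1000e-01] 0.012 ['wrist']
```

View pics/w6.png

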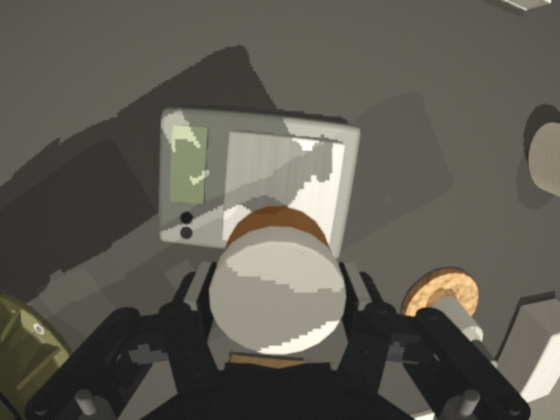

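Balance pan's far corners are visible at (229,132) and (345,142); the jar is held level. I'll check the pan centre from those corners.

```bash
python3 - <<'E'
from fit import *
im=robot.get_image('wrist');R=np.array(im['R']);t=np.array(im['t'])
P=[]
for u,v in ((229,132),(345,142)):
    d=np.array([u-im['cx'],v-im['cy']]);r=np.hypot(*d);a=r/im['fx']
    w=R.T@np.array([*(np.sin(a)*d/r),np.cos(a)]);o=-R.T@t;P.append(o+w*(55-o[2])/w[2])
a,b=P;e=(b-a)[:2];L=np.hypot(*e);e/=L;print(a,b,L,np.arctan2(e[1],e[0]));print((a+b)[:2]/2+49*np.array([e[1],-e[0]]))
E
```

```text
[404.31078156 351.23467958  55.        ] [500.11648341 343.62753974  55.        ] 96.10723741501988 -0.0792355063552525
[448.33515401 298.58484671]
```

send_rows:
  targets:
    - {"slide":[0.03,0.01,0.05],"jaw":0.1,"rot":[0,0,0]}
    - {"slide":[0.069,0.023,0.17],"jaw":0.1,"rot":[0,0,0]}
    - {"slide":[0.069,0.023,0.33],"jaw":0.1,"rot":[0,0,0]}
    - {"slide":[0.069,0.023,0.49],"jaw":0.1,"rot":[0,0,0]}
    - {"slide":[0.069,0.023,0.62],"jaw":0.1,"rot":[0,0,0]}
    - {"slide":[0.069,0.023,0.71],"jaw":0.1,"rot":[0,0,0]}
    - {"slide":[0.069,0.023,0.76],"jaw":0.1,"rot":[0,0,0]}
    - {"slide":[0.069,0.023,0.78],"jaw":0.1,"rot":[0,0,0]}

```text
t: 31.8
eef_pos: [446.4, 298.8, 85.0]
tcp_rot: [-2.218, -2.224, 0.002]
ft_force: [-0.5, -0.1, -0.8]
gripper_width: 58.3
grip_force: 43.4
```

send_rows:
  targets:
    - {"slide":[0,0,0.005],"jaw":0.1,"rot":[0,0,0]}
    - {"slide":[0,0,0.01],"jaw":0.1,"rot":[0,0,0]}
    - {"slide":[0,0,0.015],"jaw":0.1,"rot":[0,0,0]}
    - {"slide":[0,0,0.02],"jaw":0.1,"rot":[0,0,0]}
    - {"slide":[0,0,0.02],"jaw":0.1,"rot":[0,0,0]}

```text
t: 32.22
eef_pos: [446.7, 298.9, 83.8]
tcp_rot: [2.218, 2.224, 0.001]
ft_force: [0.8, 0.2, -1.7]
gripper_width: 58.5
grip_force: 43.4
```

```bash
python3 go.py 446.7 298 79; python3 - <<'E'
from fit import *
measure(dict(jar=[446.5,298,60,0],balance=[446,298,0,-.1]),('scene','side','wrist'),dict(balance='jar'))
E
```

```text
pos [446.717 298.898  83.758] w 58.5 t 32.2 q [ 0.522  0.442  1.699 -0.     1.     0.519] F [ 0.8    0.226 -1.663]
slide [-0.007 -0.     0.04 ] rot [ 0. -0.  0.]
jar [446.32 300.18  58.98   0.  ] 1.407 ['scene', 'side', 'wrist']
jar [447.22 305.54  60.     0.  ] 1.19 ['scene']
jar [447.39 300.52  60.     0.  ] 0.151 ['side']
jar [446.76 299.85  60.     0.  ] 0.032 ['wrist']
balance [ 4.4704e+02  2.9751e+02  3.6600e+00 -9.0000e-02] 0.343 ['scene', 'side']
balance [ 4.4392e+02  2.9576e+02  0.0000e+00 -1.1000e-01] 0.288 ['scene']
balance [ 4.4999e+02  3.0720e+02  0.0000e+00 -1.1000e-01] 0.028 ['side']
```

send_rows:
  targets:
    - {"slide":[-0.01,0.002,0.006],"jaw":0.1,"rot":[0,0,0]}
    - {"slide":[-0.01,0.002,0.012],"jaw":0.1,"rot":[0,0,0]}
    - {"slide":[-0.01,0.002,0.018],"jaw":0.1,"rot":[0,0,0]}
    - {"slide":[-0.01,0.002,0.024],"jaw":0.1,"rot":[0,0,0]}
    - {"slide":[-0.01,0.002,0.024],"jaw":0.1,"rot":[0,0,0]}

```text
t: 33.08
eef_pos: [446.8, 297.6, 80.4]
tcp_rot: [-2.218, -2.224, 0.0]
ft_force: [-0.4, 0.5, -1.6]
gripper_width: 58.0
grip_force: 43.4
```

send_rows:
  targets:
    - {"slide":[0,0,0.004],"jaw":0.1,"rot":[0,0,0]}
    - {"slide":[0,0,0.008],"jaw":0.1,"rot":[0,0,0]}
    - {"slide":[0,0,0.008],"jaw":0.1,"rot":[0,0,0]}

```text
t: 33.33
eef_pos: [446.9, 297.7, 79.8]
tcp_rot: [2.218, 2.224, 0.0]
ft_force: [-2.1, 0.1, 2.2]
gripper_width: 57.8
grip_force: 43.7
```

send_rows:
  targets:
    - {"slide":[0,0,0.004],"jaw":0.1,"rot":[0,0,0]}
    - {"slide":[0,0,0.006],"jaw":0.1,"rot":[0,0,0]}
    - {"slide":[0,0,0.006],"jaw":0.1,"rot":[0,0,0]}

```text
t: 33.58
eef_pos: [446.9, 297.7, 79.8]
tcp_rot: [2.218, 2.224, 0.001]
ft_force: [-5.7, -3.6, 11.3]
gripper_width: 58.3
grip_force: 44.5
```

send_rows:
  targets:
    - {"slide":[0,0,-0.006],"jaw":0.1,"rot":[0,0,0]}
    - {"slide":[0,0,-0.006],"jaw":0.5,"rot":[0,0,0]}
    - {"slide":[0,0,-0.006],"jaw":0.8,"rot":[0,0,0]}
    - {"slide":[0,0,-0.006],"jaw":1,"rot":[0,0,0]}
    - {"slide":[0,0,-0.006],"jaw":1,"rot":[0,0,0]}
    - {"slide":[0,0,-0.006],"jaw":1,"rot":[0,0,0]}

```text
t: 34.08
eef_pos: [446.9, 297.6, 79.5]
tcp_rot: [-2.218, -2.224, 0.0]
ft_force: [0.1, -0.5, -0.0]
gripper_width: 85.2
grip_force: 0.0
```

send_rows:
  targets:
    - {"slide":[0,0,-0.06],"jaw":1,"rot":[0,0,0]}
    - {"slide":[0,0,-0.2],"jaw":1,"rot":[0,0,0]}
    - {"slide":[0,0,-0.42],"jaw":1,"rot":[0,0,0]}
    - {"slide":[0,0,-0.66],"jaw":1,"rot":[0,0,0]}
    - {"slide":[0,0,-0.88],"jaw":1,"rot":[0,0,0]}
    - {"slide":[0,0,-1],"jaw":1,"rot":[0,0,0]}

```text
t: 34.58
eef_pos: [447.4, 298.0, 203.4]
tcp_rot: [2.218, 2.224, 0.006]
ft_force: [-0.3, 0.2, -0.6]
gripper_width: 85.2
grip_force: 0.0
```

send_rows:
  targets:
    - {"slide":[-0.15,0.08,0],"jaw":1,"rot":[0,0,0]}
    - {"slide":[-0.4,0.2,0],"jaw":1,"rot":[0,0,0]}
    - {"slide":[-0.68,0.33,0],"jaw":1,"rot":[0,0,0]}
    - {"slide":[-0.96,0.46,0],"jaw":1,"rot":[0,0,0]}

```text
t: 34.92
eef_pos: [502.7, 181.4, 200.4]
tcp_rot: [2.217, 2.225, 0.001]
ft_force: [1.1, -0.4, -1.0]
gripper_width: 85.2
grip_force: 0.0
```

send_rows:
  targets:
    - {"slide":[-0.25,0.12,0],"jaw":1,"rot":[0,0,0]}
    - {"slide":[-0.5,0.24,0],"jaw":1,"rot":[0,0,0]}
    - {"slide":[-0.75,0.36,0],"jaw":1,"rot":[0,0,0]}
    - {"slide":[-0.96,0.46,0],"jaw":1,"rot":[0,0,0]}

```text
t: 35.25
eef_pos: [558.5, 65.4, 200.2]
tcp_rot: [2.219, 2.223, 0.001]
ft_force: [0.3, 0.1, -0.4]
gripper_width: 85.2
grip_force: 0.0
```

send_rows:
  targets:
    - {"slide":[-0.25,0.12,0],"jaw":1,"rot":[0,0,0]}
    - {"slide":[-0.5,0.24,0],"jaw":1,"rot":[0,0,0]}
    - {"slide":[-0.75,0.36,0],"jaw":1,"rot":[0,0,0]}
    - {"slide":[-0.96,0.46,0],"jaw":1,"rot":[0,0,0]}
    - {"slide":[-0.96,0.46,0],"jaw":1,"rot":[0,0,0]}
    - {"slide":[-0.96,0.46,0],"jaw":1,"rot":[0,0,0]}

```text
t: 35.75
eef_pos: [613.5, -48.7, 199.6]
tcp_rot: [-2.221, -2.222, 0.0]
ft_force: [0.0, 0.5, -0.5]
gripper_width: 85.5
grip_force: 0.0
```

```bash
python3 go.py 669 -159 96; python3 - <<'E'
from fit import *
measure(dict(flask=[669,-159,12,0]),('scene','side','wrist'))
measure(dict(stirrer=[428,-313,0,0.05]),('scene','side','wrist'))
measure(dict(jar=[446.5,298,55,0]),('scene','side'))
save('wrist','w7.png')
E
```

```text
pos [613.462 -48.653 199.643] w 85.5 t 35.8 q [-0.139  0.471  1.36   0.     1.311 -0.139] F [ 0.016  0.537 -0.522]
slide [-0.92   0.462  0.863] rot [-0. -0.  0.]
flask [ 668.01 -158.87   13.12    0.  ] 0.073 ['scene', 'side', 'wrist']
flask [ 665.84 -161.81   12.      0.  ] 0.026 ['scene']
flask [ 669.21 -158.72   12.      0.  ] 0.013 ['side']
flask [ 668.72 -159.41   12.      0.  ] 0.007 ['wrist']
stirrer [ 4.2722e+02 -3.2520e+02 -6.7000e+00 -3.4000e-01] 5.546 ['side', 'wrist']
stirrer [ 4.2876e+02 -3.1075e+02  0.0000e+00  5.0000e-02] 0.054 ['side']
stirrer [ 467.56 -559.22    0.      1.46] 0.894 ['wrist']
jar [446.21 296.79  57.48   0.  ] 0.055 ['scene', 'side']
jar [444.08 296.37  55.     0.  ] 0.042 ['scene']
jar [448.09 302.6   55.     0.  ] 0.007 ['side']
```

View pics/w7.png

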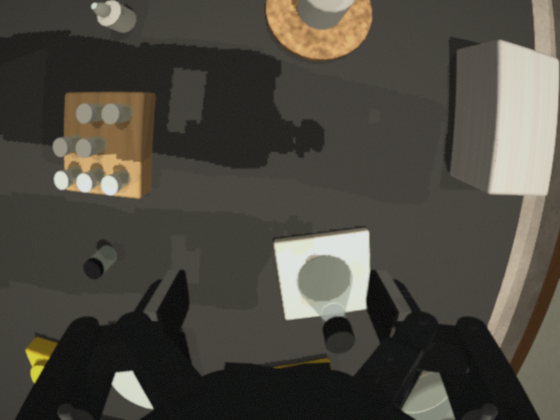

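The wrist view shows the flask upright on the tile at (322,275), stopper at (338,335). The bottle stands on the cork at (325,10).

send_rows:
  targets:
    - {"slide":[-0.15,0.08,0],"jaw":1,"rot":[0,0,0]}
    - {"slide":[-0.4,0.2,0],"jaw":1,"rot":[0,0,0]}
    - {"slide":[-0.65,0.33,0],"jaw":1,"rot":[0,0,0]}
    - {"slide":[-0.85,0.43,0.05],"jaw":1,"rot":[0,0,0]}
    - {"slide":[-0.92,0.46,0.15],"jaw":1,"rot":[0,0,0]}
    - {"slide":[-0.92,0.46,0.3],"jaw":1,"rot":[0,0,0]}
    - {"slide":[-0.92,0.46,0.4],"jaw":1,"rot":[0,0,0]}
    - {"slide":[-0.92,0.46,0.4],"jaw":1,"rot":[0,0,0]}

```text
t: 37.27
eef_pos: [667.6, -157.0, 148.0]
tcp_rot: [-2.215, -2.221, 0.004]
ft_force: [-0.2, 0.6, -1.7]
gripper_width: 85.3
grip_force: 0.0
```

send_rows:
  targets:
    - {"slide":[0,0,0],"jaw":1,"rot":[0,0,0]}
    - {"slide":[0,0,0],"jaw":1,"rot":[0,0,0]}

```text
t: 37.43
eef_pos: [669.2, -157.2, 152.8]
tcp_rot: [2.217, 2.224, 0.001]
ft_force: [-0.7, 0.2, 0.5]
gripper_width: 85.4
grip_force: 0.0
```

send_rows:
  targets:
    - {"slide":[-0.013,-0.003,0.05],"jaw":1,"rot":[0,0,0]}
    - {"slide":[-0.013,-0.003,0.15],"jaw":1,"rot":[0,0,0]}
    - {"slide":[-0.013,-0.003,0.28],"jaw":1,"rot":[0,0,0]}
    - {"slide":[-0.013,-0.003,0.4],"jaw":1,"rot":[0,0,0]}
    - {"slide":[-0.013,-0.003,0.465],"jaw":1,"rot":[0,0,0]}
    - {"slide":[-0.013,-0.003,0.465],"jaw":1,"rot":[0,0,0]}
    - {"slide":[-0.013,-0.003,0.465],"jaw":1,"rot":[0,0,0]}

```text
t: 38.02
eef_pos: [668.5, -159.3, 95.7]
tcp_rot: [-2.218, -2.224, 0.0]
ft_force: [-1.0, -0.0, 0.4]
gripper_width: 85.5
grip_force: 0.0
```

send_rows:
  newtons: 40
  targets:
    - {"slide":[0,0,0],"jaw":-0.1,"rot":[0,0,0]}
    - {"slide":[0,0,0],"jaw":-0.6,"rot":[0,0,0]}
    - {"slide":[0,0,0],"jaw":-0.6,"rot":[0,0,0]}
    - {"slide":[0,0,0],"jaw":-0.6,"rot":[0,0,0]}
    - {"slide":[0,0,0],"jaw":-0.6,"rot":[0,0,0]}
    - {"slide":[0,0,0],"jaw":-0.6,"rot":[0,0,0]}
    - {"slide":[0,0,0],"jaw":-0.6,"rot":[0,0,0]}
    - {"slide":[0,0,0],"jaw":-0.6,"rot":[0,0,0]}

```text
t: 38.68
eef_pos: [668.7, -159.4, 96.3]
tcp_rot: [2.218, 2.224, 0.001]
ft_force: [0.6, -0.1, 4.8]
gripper_width: 25.0
grip_force: 39.4
```

send_rows:
  targets:
    - {"slide":[0,0,-0.02],"jaw":-0.6,"rot":[0,0,0]}
    - {"slide":[0,0,-0.06],"jaw":-0.6,"rot":[0,0,0]}
    - {"slide":[0,0,-0.15],"jaw":-0.6,"rot":[0,0,0]}
    - {"slide":[0,0,-0.3],"jaw":-0.6,"rot":[0,0,0]}
    - {"slide":[0,0,-0.5],"jaw":-0.6,"rot":[0,0,0]}
    - {"slide":[0,0,-0.7],"jaw":-0.6,"rot":[0,0,0]}
    - {"slide":[0,0,-0.83],"jaw":-0.6,"rot":[0,0,0]}
    - {"slide":[0,0,-0.88],"jaw":-0.6,"rot":[0,0,0]}

```text
t: 39.35
eef_pos: [669.2, -159.5, 205.3]
tcp_rot: [2.216, 2.222, 0.003]
ft_force: [-0.3, -0.1, -2.1]
gripper_width: 25.0
grip_force: 39.4
```

send_rows:
  targets:
    - {"slide":[-0.02,-0.03,0],"jaw":-0.6,"rot":[0,0,0]}
    - {"slide":[-0.07,-0.11,0],"jaw":-0.6,"rot":[0,0,0]}
    - {"slide":[-0.15,-0.23,0],"jaw":-0.6,"rot":[0,0,0]}
    - {"slide":[-0.25,-0.39,0],"jaw":-0.6,"rot":[0,0,0]}
    - {"slide":[-0.36,-0.55,0],"jaw":-0.6,"rot":[0,0,0]}
    - {"slide":[-0.46,-0.71,0],"jaw":-0.6,"rot":[0,0,0]}
    - {"slide":[-0.55,-0.87,0],"jaw":-0.6,"rot":[0,0,0]}
    - {"slide":[-0.64,-1,0],"jaw":-0.6,"rot":[0,0,0]}

```text
t: 40.02
eef_pos: [546.7, -236.8, 199.9]
tcp_rot: [-2.217, -2.222, 0.001]
ft_force: [0.3, -0.3, -1.6]
gripper_width: 25.0
grip_force: 39.6
```

send_rows:
  targets:
    - {"slide":[-0.1,-0.15,0],"jaw":-0.6,"rot":[0,0,0]}
    - {"slide":[-0.2,-0.31,0],"jaw":-0.6,"rot":[0,0,0]}
    - {"slide":[-0.3,-0.47,0],"jaw":-0.6,"rot":[0,0,0]}
    - {"slide":[-0.38,-0.6,0],"jaw":-0.6,"rot":[0,0,0]}
    - {"slide":[-0.43,-0.72,0],"jaw":-0.6,"rot":[0,0,0]}
    - {"slide":[-0.45,-0.82,0],"jaw":-0.6,"rot":[0,0,0]}
    - {"slide":[-0.45,-0.88,0],"jaw":-0.6,"rot":[0,0,0]}
    - {"slide":[-0.45,-0.9,0],"jaw":-0.6,"rot":[0,0,0]}

```text
t: 40.68
eef_pos: [439.6, -290.6, 200.6]
tcp_rot: [-2.218, -2.222, 0.0]
ft_force: [0.7, 0.2, -2.3]
gripper_width: 24.7
grip_force: 39.6
```

send_rows:
  targets:
    - {"slide":[0,0,0],"jaw":-0.6,"rot":[0,0,0]}
    - {"slide":[0,0,0],"jaw":-0.6,"rot":[0,0,0]}

```text
t: 40.85
eef_pos: [441.1, -290.5, 201.2]
tcp_rot: [-2.218, -2.225, -0.0]
ft_force: [0.4, 0.8, -1.2]
gripper_width: 25.0
grip_force: 39.6
```

```bash
python3 go.py 428.5 -313 144.2; python3 - <<'E'
from fit import *
save('wrist','w8.png')
c=('scene','side','wrist'); P=[430,-291,118,0]
measure(dict(flask=P),c)
measure(dict(flask=P,stirrer=[428.5,-313,0,0.05]),c,dict(stirrer='flask'))
# plate alone: bright low-saturation pixels inside the stirrer mask, circle r=54 at z=60
M['plate']=[cyl(54,59.5,60)]
ims=images(c)
for k in c:
    m=getmask(k,ims[k],'stirrer',np.array([428.5,-313,20.]))
    if m is None: print(k,'none'); continue
    hsv=cv2.cvtColor(np.array(ims[k]['pixels']),cv2.COLOR_RGB2HSV)
    f=getmask(k,ims[k],'flask',np.array([430,-291,160.]))
    w=m&(hsv[...,2]>110)&(hsv[...,1]<80)
    print(k,w.sum(),fit(ims,{k:w},'plate',[428.5,-313,0,0],[0,1],{k:f}))
E
```

```text
pos [ 441.139 -290.457  201.188] w 25.0 t 40.9 q [-0.652  0.278  1.621  0.     1.243 -0.655] F [ 0.407  0.782 -1.176]
slide [-0.188 -0.106  0.475] rot [-0. -0.  0.]
flask [ 439.94 -291.4   117.61    0.  ] 0.269 ['scene', 'side']
flask [ 439.21 -292.22  118.      0.  ] 0.155 ['scene']
flask [ 440.28 -291.92  118.      0.  ] 0.108 ['side']
flask [ 441.04 -290.79  116.39    0.  ] 0.214 ['scene', 'side', 'wrist']
flask [ 439.16 -292.23  118.      0.  ] 0.095 ['scene']
flask [ 440.59 -291.74  118.      0.  ] 0.088 ['side']
flask [ 441.14 -290.08  118.      0.  ] 0.019 ['wrist']
stirrer [ 4.2806e+02 -3.1295e+02  1.3000e-01  4.0000e-02] 0.261 ['scene', 'side', 'wrist']
stirrer [ 4.2573e+02 -3.1830e+02  0.0000e+00  2.0000e-02] 0.045 ['scene']
stirrer [ 4.2942e+02 -3.0996e+02  0.0000e+00  5.0000e-02] 0.05 ['side']
stirrer [ 4.2824e+02 -3.1261e+02  0.0000e+00  3.0000e-02] 0.129 ['wrist']
scene 527 (array([ 434.10789394, -308.04390144,    0.        ,    0.        ]), np.float64(0.053749583661556244), ['scene'])
side 2380 (array([ 424.39181815, -318.61966008,    0.        ,    0.        ]), np.float64(0.07171860337257385), ['side'])
wrist none
```

View pics/w8.png

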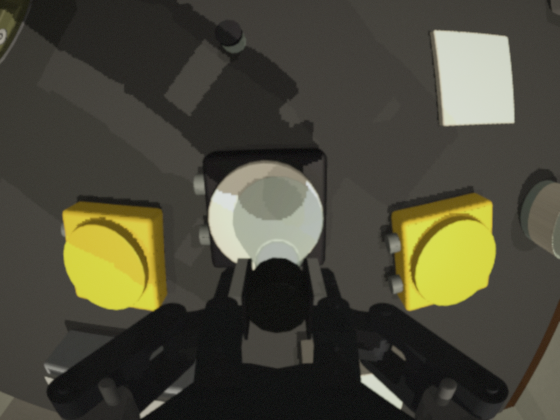

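The wrist view shows the white plate with edge points (208,213), (265,161), (323,213), and the flask held above it. I'll fit the plate circle from thresholded edge points.

```bash
python3 - <<'E'
from fit import *
from scipy.optimize import least_squares
im=images(('wrist',))['wrist'];R=np.array(im['R']);t=np.array(im['t'])
g=cv2.cvtColor(np.array(im['pixels']),cv2.COLOR_RGB2GRAY).astype(int)
P=[]
c=np.array([265,215.])
for a in np.deg2rad(np.arange(175,366,6)):
    pr=[(r,*(c+r*np.array([np.cos(a),np.sin(a)]))) for r in np.arange(40,72,.5)]
    v=np.array([g[int(round(y)),int(round(x))] for _,x,y in pr]);
    i=np.argmin(v[3:]-v[:-3])+1.5
    r=40+.5*i;u=c+r*np.array([np.cos(a),np.sin(a)]);d=u-[im['cx'],im['cy']];n=np.hypot(*d);th_=n/im['fx']
    w=R.T@np.array([*(np.sin(th_)*d/n),np.cos(th_)]);o=-R.T@t;P.append((o+w*(60-o[2])/w[2])[:2])
P=np.array(P)
r=least_squares(lambda p:np.hypot(*(P-p[:2]).T)-p[2],[428,-313,54],loss='soft_l1');print(r.x,np.round(r.fun,1))
E
```

```text
[ 430.17659655 -310.55993791   53.68842719] [ 0.7  0.5  0.5 -0.4  0.6 -0.2 -1.4  0.2 -1.  -1.2 -1.4 -0.3  0.3 -1.3
  0.6  0.7  0.7  0.6  0.5  1.3  1.1 -0.5  0.5 -1.1 -0.6 -0.5  0.1  0.3
 -1.4  0.2  0.1 -0. ]
```

send_rows:
  targets:
    - {"slide":[-0.03,-0.02,0],"jaw":-0.6,"rot":[0,0,0]}
    - {"slide":[-0.1,-0.06,0.03],"jaw":-0.6,"rot":[0,0,0]}
    - {"slide":[-0.16,-0.09,0.1],"jaw":-0.6,"rot":[0,0,0]}
    - {"slide":[-0.177,-0.1,0.2],"jaw":-0.6,"rot":[0,0,0]}
    - {"slide":[-0.177,-0.1,0.29],"jaw":-0.6,"rot":[0,0,0]}
    - {"slide":[-0.177,-0.1,0.35],"jaw":-0.6,"rot":[0,0,0]}
    - {"slide":[-0.177,-0.1,0.39],"jaw":-0.6,"rot":[0,0,0]}
    - {"slide":[-0.177,-0.1,0.41],"jaw":-0.6,"rot":[0,0,0]}

```text
t: 42.77
eef_pos: [428.7, -311.9, 151.3]
tcp_rot: [-2.218, -2.224, 0.0]
ft_force: [0.0, 0.3, -2.3]
gripper_width: 24.8
grip_force: 39.6
```

send_rows:
  targets:
    - {"slide":[0,0,0],"jaw":-0.6,"rot":[0,0,0]}
    - {"slide":[0,0,0.005],"jaw":-0.6,"rot":[0,0,0]}
    - {"slide":[0,0,0.01],"jaw":-0.6,"rot":[0,0,0]}
    - {"slide":[0,0,0.01],"jaw":-0.6,"rot":[0,0,0]}

```text
t: 43.1
eef_pos: [429.0, -312.1, 151.3]
tcp_rot: [2.218, 2.224, 0.0]
ft_force: [-0.5, 0.2, -1.2]
gripper_width: 24.9
grip_force: 39.6
```

```bash
python3 go.py 429 -311.7 144.2; python3 - <<'E'
from fit import *
measure(dict(flask=[429,-312,65,0],stirrer=[428.5,-313,0,0.05]),('scene','side','wrist'),dict(stirrer='flask'))
save('wrist','w9.png')
E
```

```text
pos [ 429.048 -312.062  151.307] w 24.9 t 43.1 q [-0.698  0.337  1.668  0.     1.136 -0.701] F [-0.541  0.239 -1.247]
slide [ 0.003 -0.     0.059] rot [0. 0. 0.]
flask [ 429.23 -311.82   66.72    0.  ] 0.221 ['scene', 'side', 'wrist']
flask [ 425.42 -315.48   65.      0.  ] 0.059 ['scene']
flask [ 431.85 -309.48   65.      0.  ] 0.113 ['side']
flask [ 429.16 -313.08   65.      0.  ] 0.009 ['wrist']
stirrer [ 4.2771e+02 -3.1230e+02 -7.1000e-01  3.0000e-02] 0.225 ['scene', 'side', 'wrist']
stirrer [ 4.2664e+02 -3.1608e+02  0.0000e+00  4.0000e-02] 0.035 ['scene']
stirrer [ 4.3015e+02 -3.0916e+02  0.0000e+00  6.0000e-02] 0.053 ['side']
stirrer [ 4.2825e+02 -3.1199e+02  0.0000e+00  4.0000e-02] 0.115 ['wrist']
```

View pics/w9.png

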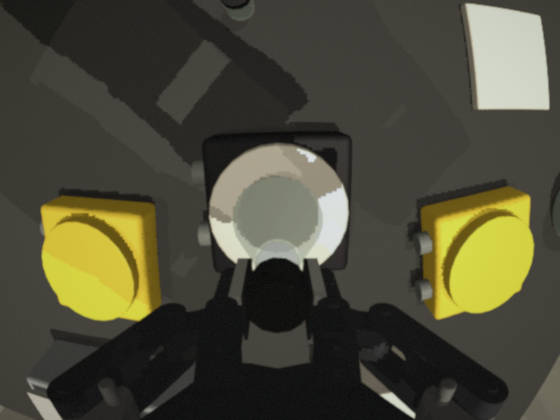

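The flask base (278,215) sits centred on the plate (279,~210). I lower it now, about 7 mm.

send_rows:
  targets:
    - {"slide":[0,0,0.008],"jaw":-0.6,"rot":[0,0,0]}
    - {"slide":[0,0,0.016],"jaw":-0.6,"rot":[0,0,0]}
    - {"slide":[0,0,0.024],"jaw":-0.6,"rot":[0,0,0]}
    - {"slide":[0,0,0.032],"jaw":-0.6,"rot":[0,0,0]}
    - {"slide":[0,0,0.04],"jaw":-0.6,"rot":[0,0,0]}
    - {"slide":[0,0,0.045],"jaw":-0.6,"rot":[0,0,0]}
    - {"slide":[0,0,0.045],"jaw":-0.6,"rot":[0,0,0]}

```text
t: 44.18
eef_pos: [428.9, -312.0, 145.4]
tcp_rot: [-2.218, -2.224, 0.0]
ft_force: [0.4, -0.7, -2.0]
gripper_width: 25.0
grip_force: 39.6
```

send_rows:
  targets:
    - {"slide":[0,0,0.004],"jaw":-0.6,"rot":[0,0,0]}
    - {"slide":[0,0,0.008],"jaw":-0.6,"rot":[0,0,0]}
    - {"slide":[0,0,0.008],"jaw":-0.6,"rot":[0,0,0]}

```text
t: 44.43
eef_pos: [428.9, -312.0, 144.6]
tcp_rot: [2.219, 2.224, 0.0]
ft_force: [-0.5, 0.6, -2.2]
gripper_width: 24.8
grip_force: 39.6
```

send_rows:
  targets:
    - {"slide":[0,0,0.004],"jaw":-0.6,"rot":[0,0,0]}
    - {"slide":[0,0,0.006],"jaw":-0.6,"rot":[0,0,0]}
    - {"slide":[0,0,0.006],"jaw":-0.6,"rot":[0,0,0]}

```text
t: 44.68
eef_pos: [429.0, -312.1, 144.2]
tcp_rot: [2.218, 2.224, 0.0]
ft_force: [-0.5, 0.8, 2.5]
gripper_width: 24.8
grip_force: 40.0
```

Contact. Release and retreat upward, then check.

send_rows:
  targets:
    - {"slide":[0,0,0],"jaw":-0.3,"rot":[0,0,0]}
    - {"slide":[0,0,0],"jaw":0.2,"rot":[0,0,0]}
    - {"slide":[0,0,0],"jaw":0.6,"rot":[0,0,0]}
    - {"slide":[0,0,0],"jaw":1,"rot":[0,0,0]}
    - {"slide":[0,0,0],"jaw":1,"rot":[0,0,0]}
    - {"slide":[0,0,0],"jaw":1,"rot":[0,0,0]}
    - {"slide":[0,0,0],"jaw":1,"rot":[0,0,0]}

```text
t: 45.27
eef_pos: [428.9, -312.0, 143.9]
tcp_rot: [2.218, 2.224, -0.0]
ft_force: [-0.3, -0.3, -0.3]
gripper_width: 85.4
grip_force: 0.0
```

send_rows:
  targets:
    - {"slide":[0,0,-0.05],"jaw":1,"rot":[0,0,0]}
    - {"slide":[0,0,-0.2],"jaw":1,"rot":[0,0,0]}
    - {"slide":[0,0,-0.4],"jaw":1,"rot":[0,0,0]}
    - {"slide":[0,0,-0.6],"jaw":1,"rot":[0,0,0]}
    - {"slide":[0,0,-0.75],"jaw":1,"rot":[0,0,0]}
    - {"slide":[0.1,0,-0.85],"jaw":1,"rot":[0,0,0]}
    - {"slide":[0.4,0,-0.85],"jaw":1,"rot":[0,0,0]}
    - {"slide":[0.7,0,-0.85],"jaw":1,"rot":[0,0,0]}

```text
t: 45.93
eef_pos: [428.5, -227.7, 246.8]
tcp_rot: [2.22, 2.221, 0.001]
ft_force: [0.5, 0.6, 0.1]
gripper_width: 85.3
grip_force: 0.0
```

send_rows:
  targets:
    - {"slide":[0,0,0],"jaw":1,"rot":[0,0,0]}
    - {"slide":[0,0,0],"jaw":1,"rot":[0,0,0]}

```text
t: 46.1
eef_pos: [428.9, -227.0, 246.8]
tcp_rot: [2.215, 2.226, 0.0]
ft_force: [0.1, -1.1, 0.1]
gripper_width: 85.3
grip_force: 0.0
```

```bash
python3 - <<'E'
from fit import *
c=('scene','side')
measure(dict(flask=[429,-312,60,0],jar=[447,298,55,0],bottle=[655,137,15,0]),c)
measure(dict(stirrer=[428.5,-313,0,.04],balance=[446,298,0,-.1],cork_pad=[655,137,0,0],flask=[429,-312,60,0],jar=[447,298,55,0],bottle=[655,137,15,0],dropper=[442,141,0,0]),c,dict(stirrer='flask',balance='jar',cork_pad='bottle'),seps=False)
a=np.array(robot.get_image('side')['pixels'])[:,:,::-1];b=np.array(robot.get_image('scene')['pixels'])[:,:,::-1]
cv2.imwrite('pics/end.png',cv2.resize(a,(800,600)));cv2.imwrite('pics/end2.png',cv2.resize(b,(800,600)))
E
```

```text
flask [ 429.07 -312.43   61.11    0.  ] 0.033 ['scene', 'side']
flask [ 427.35 -315.79   60.      0.  ] 0.02 ['scene']
flask [ 430.29 -310.69   60.      0.  ] 0.005 ['side']
jar [443.57 296.8   51.47   0.  ] 0.009 ['scene']
jar [445.43 297.27  55.     0.  ] 0.011 ['scene']
bottle [654.5  135.76  16.73   0.  ] 0.007 ['scene']
bottle [653.61 134.92  15.     0.  ] 0.006 ['scene']
stirrer [ 4.2716e+02 -3.1291e+02  3.1600e+00  6.0000e-02] 0.133 ['scene', 'side']
balance [ 4.4650e+02  2.9718e+02  3.9400e+00 -1.0000e-01] 0.076 ['scene', 'side']
cork_pad [654.22 136.05   2.38   0.  ] 0.169 ['scene', 'side']
flask [ 428.7  -312.38   60.83    0.  ] 0.019 ['scene', 'side']
jar [445.47 296.05  57.99   0.  ] 0.08 ['scene', 'side']
bottle [649.72 134.52   5.89   0.  ] 4.563 ['scene', 'side']
dropper [4.4234e+02 1.4203e+02 2.2000e-01 0.0000e+00] 0.053 ['scene']
```

View pics/end.png

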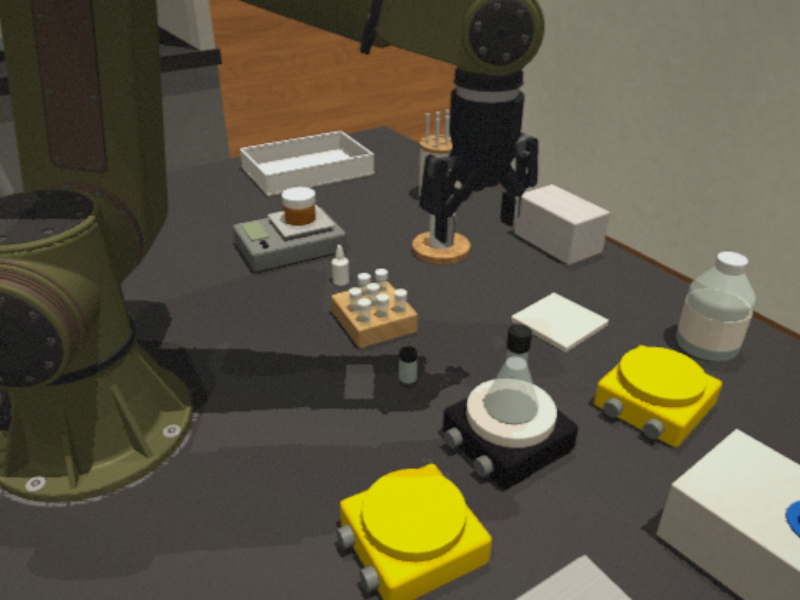

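View pics/end2.png

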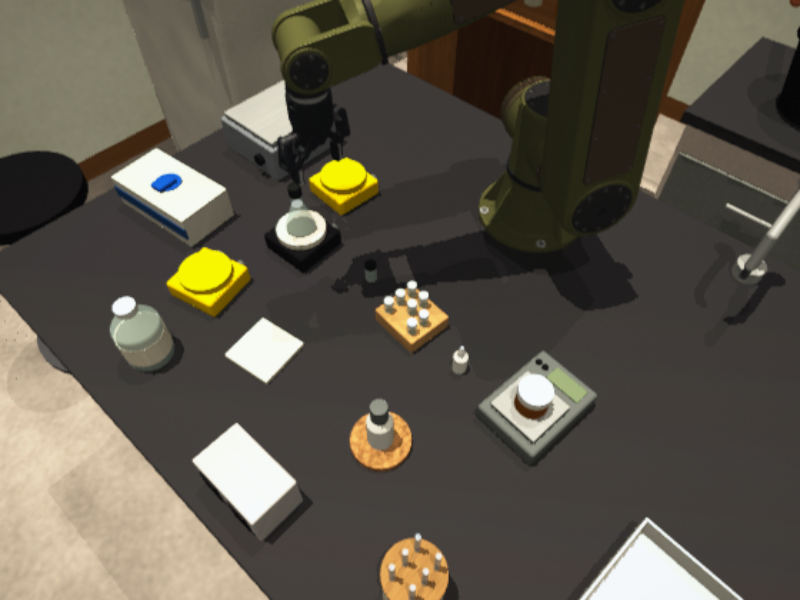

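The end views show all three vessels upright and centred: flask on the plate (302,230 in the scene view), jar on the pan (533,400) and bottle on the cork (380,440). The tile is clear and the dropper and vial are untouched, so I'm handing in.

```bash
python3 -c "
from bench import robot
print(robot.sign_off())"
```

```text
the job is handed in; nothing more can be done
None
```

The job is handed in at about 46 s: flask on the stirrer plate, jar on the balance pan and bottle on the cork pad, each within about 2–3 mm of centre by the cameras, with the flask parked on the tile on the way, the tile left clear and the dropper and vial untouched.

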